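# Clamp the seized shaker in the ledge vise

### The job

The lid of the square glass shaker has seized, so clamp the shaker ready for opening: lay the timber packing block flat on the vise's bed, in the middle of the jaws' width and square to them, let go of it, then stand the shaker upright and square on the block and let go of that too. Then wind the crank clockwise until the sliding jaw grips the shaker snugly against the fixed jaw, firm enough to stay gripped but without straining the glass, and let go. Move the jaw only by its crank and leave everything else on the ledge where it is.

Things in the scene. Friction and masses are not known exactly. Their poses are not given: they have to be found in the camera images.
- vise: Grey vise fixed to the ledge. Origin on the table top; jaws slide along its y, z up. Base slab 110 mm (x) by 245 mm (y from -142 to +103 mm), 30 mm thick, its top is the bed. Fixed jaw at the +y end. At the -y end a gearbox, 70 x 60 mm, top 105 mm above the table, carries the crank on an upright axis at x = 0, y = -90 mm.
- bed (a point): point on the bed's top surface (30 mm above the table) between the jaws, on the vise's centre line, 30 mm from the fixed jaw's face; axes as the vise
- fixed_jaw: black rubber-faced steel plate, 80 mm wide, 52 mm high above the bed, 8 mm thick, 10 mm in front of a steel block. It does not travel but is backed by stiff springs: it gives 1 mm for each 6 N. Origin at the lower middle of its gripping face (x = 0, y = +70 mm, z = 30 mm in the vise's frame); the face looks to the vise's -y
- jaw: sliding steel jaw with black rubber face, 80 mm wide, 52 mm high above the bed, 20 mm thick. Origin at the lower middle of its gripping face; the face looks to the vise's +y. It moves towards the fixed jaw as the crank is wound. Gap between the faces, springs slack: 100 mm less 8 mm for each radian of the crank
- crank (a joint): crank angle in rad, 0 to 7.75, growing clockwise seen from above, which closes the jaw 8 mm per rad (rack and pinion, 50 mm a turn). It starts at 0 to 2.5. It turns against a steady friction of 0.15 N m and stays where it is left, so the jaw keeps its grip (up to 18 N)
- knob_grip (a point): point to grip on the crank's upright black knob, on the knob's axis, 145 mm above the table. The knob is 22 mm across, its top 13.5 mm above this point, its foot (on the crank arm) 22.5 mm below; its axis is 42 mm from the crank's axis and the knob spins freely on the arm
- shaker: square glass shaker, body 46 x 46 mm and 78 mm high, with a round domed steel lid 40 mm across; 100 mm high in all, about 0.25 kg, standing upright. The glass bears a squeeze of 40 N. Origin at the centre of its foot; x and y square to its faces, z up
- packer: pale timber packing block, 42 x 42 mm and 20 mm high, lying flat. Origin at the centre of its underside; x and y square to its sides, z up
- bowl: white ceramic bowl turned upside down, 140 mm across, 55 mm high; origin at the centre of its underside on the table
- fork: stainless fork lying flat, about 185 mm long, 5 mm thick
- jar: short round amber glass jar with a lid, 60 mm across, 58 mm high; origin at the centre of its foot
- sauce: glass sauce bottle, 60 mm across, 160 mm high; origin at the centre of its foot
- mill: turned dark timber pepper mill, 52 mm across, 148 mm high; origin at the centre of its foot
- tongs: stainless tongs lying flat, about 215 mm long, 12 mm high
Not all that is in view belongs to the job. What is meant by the packer is not turquoise, and is the smaller of those in its own colour.

How it is judged (in metres and radians):
On the way, in this order (a step that is already met when the one before it is completed fails the run):
1. the packing block lies flat on the bed between the jaws, within 20 mm of the middle of their width, released (z of packer in the frame of bed between -0.004 and 0.004 m and x of packer in the frame of bed between -0.02 and 0.02 m and angle between packer's own z axis and vertical below 0.08 rad and contact force between the fingers and packer below 0.2 N), for 0.2 s.
2. the shaker stands upright on the block, within 18 mm of its centre, released (z of packer in the frame of bed between -0.004 and 0.004 m and x of packer in the frame of bed between -0.02 and 0.02 m and angle between each of packer, shaker's own z axis and vertical below 0.08 rad and z of shaker in the frame of bed between 0.016 and 0.024 m and horizontal distance between shaker and packer below 0.018 m and contact force between the fingers and shaker below 0.2 N), for 0.2 s.
3. the sliding jaw presses the shaker against the fixed jaw with over 3 N (z of shaker in the frame of bed between 0.016 and 0.024 m and horizontal distance between shaker and packer below 0.018 m and angle between shaker's own z axis and vertical below 0.08 rad and contact force between each of jaw, fixed_jaw and shaker above 3 N), for 0.2 s.
At the end, for the whole second after the job is handed in: The packing block lies flat on the bed within 20 mm of the middle of the jaws' width; the shaker stands upright (within 0.08 rad) on it within 18 mm of its centre; both are square to the vise within 0.12 rad; both jaws still press the shaker with over 2 N each; crank and shaker at rest (z of packer in the frame of bed between -0.004 and 0.004 m and x of packer in the frame of bed between -0.02 and 0.02 m and angle between each of packer, shaker's own z axis and vertical below 0.08 rad and z of shaker in the frame of bed between 0.016 and 0.024 m and horizontal distance between shaker and packer below 0.018 m and (angle between the x axis of packer and the x axis of vise, either way round below 0.12 rad or angle between the x axis of packer and the y axis of vise, either way round below 0.12 rad) and (angle between the x axis of shaker and the x axis of vise, either way round below 0.12 rad or angle between the x axis of shaker and the y axis of vise, either way round below 0.12 rad) and contact force between each of jaw, fixed_jaw and shaker above 2 N and linear speed of shaker below 0.02 m/s and velocity of joint crank between -0.1 and 0.1 rad/s); the robot touches nothing.
It fails at once if the jaw squeezes the glass with over 40 N (contact force between jaw and shaker above 40 N).
It fails at once if the robot pushes the sliding jaw directly with over 8 N (contact force between the arm and jaw above 8 N).
It fails at once if the fingers push the sliding jaw directly with over 8 N (contact force between the fingers and jaw above 8 N).
It fails at once if a bystander is moved more than 30 mm (distance of any of bowl, fork, jar, sauce, mill, tongs from where it was at the start of the episode above 0.03 m).
It also fails if it takes over 72 s, if anything falls off the work surface, if the arm or the gripper's body presses on something with over 40 N, if the wrist force passes 120 N, or if a joint passes its speed limit or range.

### The arm

A 6-joint arm with a two-finger parallel gripper is mounted at the origin on the work surface. World frame = base frame: x ahead of the robot, y to its left, z up, the work surface at z = 0. Lengths are in mm, angles in degrees, forces in N, time in s.
With the tool pointing down it reaches from about 300 to 850 mm from the base axis. Payload 4.2 kg.
Tool frame: the origin (TCP) lies at the very end of the fingers, on their centre line; the grasp point (between the pads) lies 19 mm behind it; z points along the fingers, y is the line along which they close (so a half turn about z gives the same grasp; the last joint's range is limited). The gripper opens to 91 mm and grips with 3 to 60 N. Pads are 32 mm wide; open, the fingers measure 118 mm over their backs; the gripper's body (76 mm by 178 mm) begins 60 mm behind the grasp point.
Start: joints at [-1.146, 18.312, 89.639, -0, 72.044, -1.146], TCP at [575.016, 0, 213.976] pointing down, gripper open.
Joint ranges: [-177.97, 177.97], [-48.28, 115.42], [12.27, 149.76], [-77.06, 257.06], [2.81, 150.46], [-146.56, 146.56]. Speed limits (degrees/s): [147.25, 147.25, 180, 180, 180, 180].

### API

Orientations are given as [roll, pitch, yaw] about the fixed x, y, z axes, in that order (R = Rz(yaw) Ry(pitch) Rx(roll)).
In Python, from workcell import env, eyes gives the robot as it stands.
- The arm moves only by the tool send_rows, never from a script. Its argument "targets" is text: rows parted by semicolons, each of 7 numbers parted by spaces: the shift along the tool's x, y, z in m, then the turn, a rotation vector about the tool's x, y, z in degrees, then the opening in per cent of the stroke, from 0 (shut) to 100 (fully open). A call has 1 to 12 rows; each row is the pose to reach, as a shift and turn from the pose commanded when the call began, along the tool's axes at that moment; what a row does not reach only later rows make up. A row lasts 1/12 s, in which the tool goes at most 41.7 mm and 7.16 degrees, less where a joint would pass 70% of its speed; a pose out of reach is approached as far as the arm can. A call with a gripper value outside its range is refused whole. The fingers move at their own pace and stop on an object; "grip_force" is the grip in N (left out, the last holds). Time passes only in rows, so rows that repeat a pose let the fingers close. It gives the time, the measured TCP pose, the force, the opening and the grip force at its end, in the units of the state.
- env.state(): the state, without advancing time (a new reading comes with each control period).
- eyes.grab_frame(name): name is "scene" or "side" or "wrist"; returns a dict with "image" (400x640x3 uint8, blue, green, red), "fovy" (degrees; the focal length in pixels is half the picture's height over the tangent of half this angle, whatever the lens; pixels are square), "cx", "cy" (the principal point, pixels), "D" ([k1, k2, p1, p2, k3] as OpenCV has them; the pictures are not rectified), "eye" and "attitude" of the camera in the world. Camera axes: x right, y up, looking along -z (the intrinsics and any distortion apply to the point x, -y, -z); pixel columns grow to the right and rows downward; lengths in mm; the calibration is good to about 2 mm. A picture is of the moment at which its call begins. There is no depth.
- env.job_done(): hands the job in; it is judged then, once.
The state is a dict: "time_s": time; "qpos": joint angles; "qvel": joint speeds; "effort": joint torques, N m; "ee_pos": TCP position; "ee_rot": TCP orientation; "force": force on the tool from outside, world axes, zero at the start; "torque": the same for the moment, N m; "gripper_width": finger opening in mm; "gripper_force": force on a finger pad.
Only numpy, scipy, OpenCV 4.12 (cv2) and the standard library are available. Lean on these libraries where they do the work, as an engineer would, in place of code of your own. Each camera call takes 0.05 s, during which the arm holds its last target. There are 200 camera calls.

## Working session

There is one attempt and no reset: what is moved stays moved. The work goes in short steps, Python scripts to look and compute and a tool call to move; the robot and the scene stay as the last step left them, time stands still between calls to the robot, and variables do not carry over. Pictures are saved under pics/ and viewed, at most 10 in all, crops included, and the job is handed in when it is done.

Besides the shell and the picture viewer there is one more tool, called after "Call:" as name(argument=value, ...) on one line, values as JSON. send_rows: Moves the arm, as the interface text tells. Its arguments: {"type":"object","properties":{"targets":{"type":"string"},"grip_force":{"type":"number"}},"required":["targets"]}

```bash
mkdir -p pics; cat > h.py <<'E'
import numpy as np, cv2
from scipy.spatial.transform import Rotation as R
from workcell import env, eyes
def grab(n):
    f=eyes.grab_frame(n); f['name']=n; return f
def K(f):
    F=f['image'].shape[0]/2/np.tan(np.radians(f['fovy'])/2)
    return np.array([[F,0,f['cx']],[0,F,f['cy']],[0,0,1.]])
def Rc(f):
    a=np.array(f['attitude'],float)
    return a if a.shape==(3,3) else R.from_euler('xyz',a,degrees=True).as_matrix()
def plane(f,px,z):
    px=np.array(px,float).reshape(-1,1,2)
    u=cv2.undistortPoints(px,K(f),np.array(f['D'],float))[:,0]
    d=np.c_[u[:,0],-u[:,1],-np.ones(len(u))]@Rc(f).T
    e=np.array(f['eye'],float); return (e+d*((z-e[2])/d[:,2])[:,None])
def proj(f,P):
    p=(np.array(P,float).reshape(-1,3)-np.array(f['eye']))@Rc(f); p=p*[1,-1,-1]
    return cv2.projectPoints(p,np.zeros(3),np.zeros(3),K(f),np.array(f['D'],float))[0][:,0]
E
python3 - <<'E'
from h import *
for n in ['scene','side','wrist']:
    f=grab(n); cv2.imwrite(f'pics/{n}0.png',f['image']); print(n,{k:v for k,v in f.items() if k!='image'})
    np.save(f'pics/{n}0.npy',f,allow_pickle=True)
print(env.state())
E
```

```text
scene {'fovy': 56.72792492198817, 'cx': 315.8600751938631, 'cy': 197.70943168942554, 'D': array([0.01336425, 0.        , 0.        , 0.        , 0.        ]), 'eye': array([1112.82252461,  134.98976965,  780.69783039]), 'attitude': array([ 40.87629621,   0.96448371, 108.15930269]), 'name': 'scene'}
side {'fovy': 44.46490517910065, 'cx': 315.44184379869813, 'cy': 200.55982590977135, 'D': array([-0.12644991,  0.        ,  0.        ,  0.        ,  0.        ]), 'eye': array([ 278.33638853, -719.61352652, 1038.5541665 ]), 'attitude': array([ 38.93784022,   0.63184126, -24.54438665]), 'name': 'side'}
wrist {'fovy': 69.39852070001584, 'cx': 321.1609734487883, 'cy': 200.8466565497066, 'D': array([-0.05156329,  0.        ,  0.        ,  0.        ,  0.        ]), 'eye': array([574.91475524,  66.91826175, 383.58151764]), 'attitude': array([-13.71866832,   0.04093015,  -0.0407845 ]), 'name': 'wrist'}
{'time_s': 0.15, 'qpos': array([-1.14714955e+00,  1.83443298e+01,  8.96895927e+01,  1.75743973e-03,
        7.20457083e+01, -1.14606261e+00]), 'qvel': array([-0.06029932, -0.11810413, -0.17267918,  0.00166237,  0.02980361,
       -0.08259167]), 'effort': array([-5.72294630e-04, -4.12774551e+01, -2.32154489e+01,  7.26667210e-02,
        4.33494255e-02, -9.00343002e-05]), 'ee_pos': array([5.74616963e+02, 5.84960977e-03, 2.13307506e+02]), 'ee_rot': array([-1.79920419e+02, -3.26348065e-03,  8.99983679e+01]), 'force': array([0.45917314, 0.02182322, 0.28934943]), 'torque': array([ 0.02484299, -0.03622744,  0.04629992]), 'gripper_force': 0.0, 'gripper_width': 90.93777273341509}
```

View pics/scene0.png

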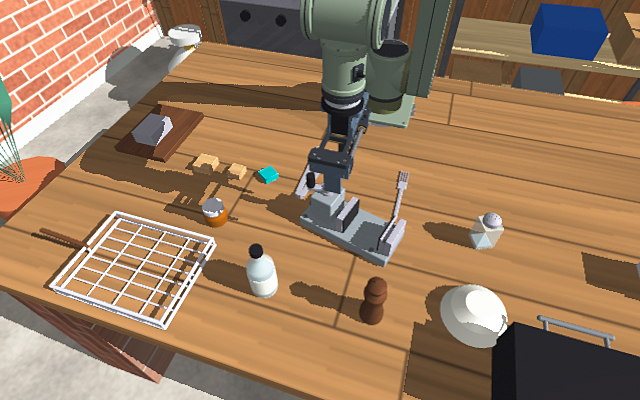

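View pics/side0.png

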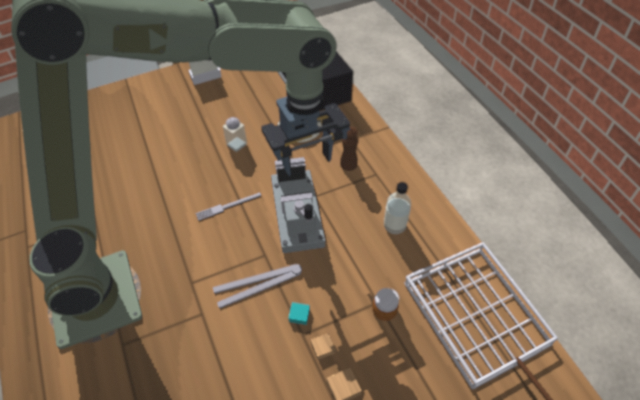

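The scene view shows the vise at (350,225), the shaker at (486,230), the pale blocks at (206,163) (bigger) and (237,171) (smaller), and the turquoise decoy at (267,175). In the side view the vise runs from (290,170) to (300,240), with the shaker at (235,133) and the small block at (321,345).

```bash
python3 - <<'E'
from h import *
S=np.load('pics/side0.npy',allow_pickle=True).item(); C=np.load('pics/scene0.npy',allow_pickle=True).item()
for nm,px,z in [('packer',(321,345),20),('big',(343,385),20),('shakerfoot',(237,146),0),('knob',(308,212),158),('bedfar',(290,165),30),('jar',(386,300),58),('turq',(299,312),20)]:
    print(nm,plane(S,[px],z).round())
print(plane(C,[(237,171),(206,163),(486,243)],10).round())
def up(f,x0,y0,w,h,k): return cv2.resize(f['image'][y0:y0+h,x0:x0+w],None,fx=k,fy=k,interpolation=cv2.INTER_CUBIC)
a=up(S,220,100,130,160,3.7); b=up(S,280,290,100,110,3)
cv2.imwrite('pics/c1.png',a)
im=np.zeros((600,800,3),np.uint8); im[:592,:481]=a[:592,:481]; im[:330,490:790]=b; cv2.imwrite('pics/c1.png',im)
cv2.imwrite('pics/c2.png',up(C,280,160,230,120,3.4))
E
```

```text
packer [[ 453. -340.   20.]]
big [[ 457. -439.   20.]]
shakerfoot [[490. 342.   0.]]
knob [[536. -92. 158.]]
bedfar [[595. 174.  30.]]
jar [[ 622. -320.   58.]]
turq [[ 441. -247.   20.]]
[[ 453. -340.   10.]
 [ 450. -444.   10.]
 [ 498.  360.   10.]]
```

View pics/c1.png

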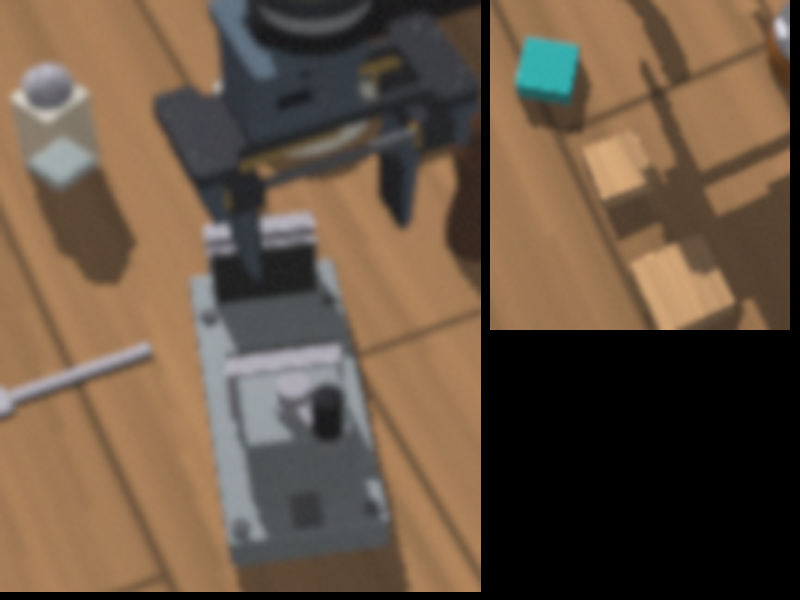

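View pics/c2.png

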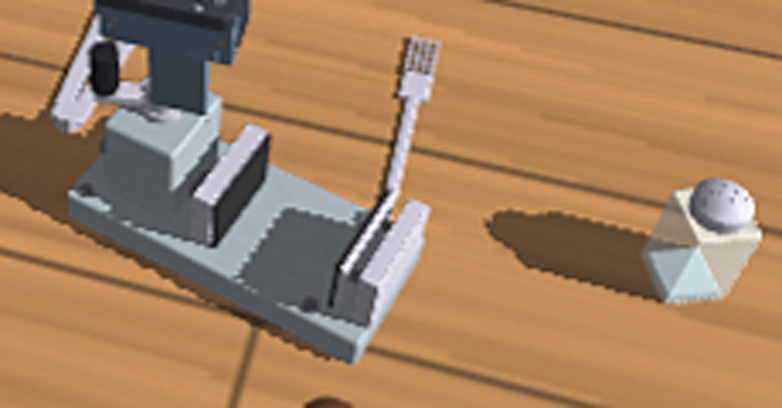

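```bash
python3 - <<'E'
from h import *
S=np.load('pics/side0.npy',allow_pickle=True).item(); C=np.load('pics/scene0.npy',allow_pickle=True).item()
s=lambda *p:np.array(p)/3.7+[220,100]
c=lambda *p:np.array(p)/3.4+[280,160]
print('side slab corners NL NR FR FL',plane(S,s((232,545),(388,532),(332,262),(191,278)),30).round())
print('scene slab NL?,FR?',plane(C,c((68,190),(357,348),(430,245)),30).round())
print('fixed jaw top face edge side',plane(S,s((208,245),(315,240)),82).round(), 'scene',plane(C,c((335,278),(395,193)),82).round())
print('slide jaw top front edge',plane(S,s((228,362),(341,348)),82).round(),plane(C,c((215,200),(270,138)),82).round())
print('knob top',plane(S,s((327,392)),158).round(),plane(C,c((103,43)),158).round())
print('shaker foot corners scene',plane(C,c((670,300),(722,296)),0).round(),'top of lid',plane(C,c((722,203)),90).round(),plane(S,s((47,85)),90).round())
E
```

```text
side slab corners NL NR FR FL [[ 472.  -74.   30.]
 [ 571. -109.   30.]
 [ 637.  130.   30.]
 [ 534.  160.   30.]]
scene slab NL?,FR? [[570. -99.  30.]
 [640. 135.  30.]
 [539. 169.  30.]]
fixed jaw top face edge side [[544. 140.  82.]
 [616. 111.  82.]] scene [[624. 111.  82.]
 [542. 136.  82.]]
slide jaw top front edge [[516.  32.  82.]
 [591.  11.  82.]] [[585.  18.  82.]
 [519.  41.  82.]]
knob top [[544. -76. 158.]] [[533. -80. 158.]]
shaker foot corners scene [[513. 343.   0.]
 [498. 378.   0.]] top of lid [[491. 349.  90.]] [[490. 345.  90.]]
```

View pics/wrist0.png

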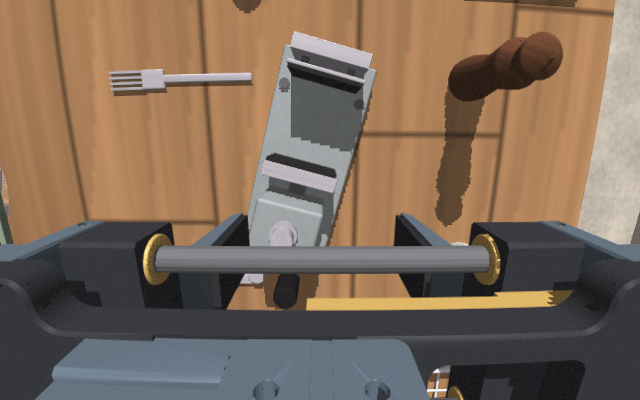

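The wrist view shows the slab's left edge from (285,75) to (247,235), the fixed-jaw plate's top from (290,62) to (363,82), the sliding jaw's front top edge near (268,158)-(335,178), the crank hub at (283,235) and the knob at (287,290).

```bash
python3 - <<'E'
from h import *
from scipy.optimize import least_squares
W=np.load('pics/wrist0.npy',allow_pickle=True).item(); S=np.load('pics/side0.npy',allow_pickle=True).item(); C=np.load('pics/scene0.npy',allow_pickle=True).item()
s=lambda *p:np.array(p)/3.7+[220,100]
c=lambda *p:np.array(p)/3.4+[280,160]
pW=plane(W,[(283,75),(260,180),(375,85),(345,192)],30);print(pW.round(),plane(W,[(289,63),(363,84)],82).round(),plane(W,[(267,157),(335,177)],82).round(), plane(W,[(287,275)],158).round())
for a,b in((0,1),(2,3)):
    d=pW[a]-pW[b];print(np.degrees(np.arctan2(-d[0],d[1])))
# fit with slab edges: corners + edge points
cor=np.r_[plane(S,s((232,545),(388,532),(332,262),(191,278)),30),plane(C,c((68,190),(357,348),(430,245)),30)][:,:2]
mod=np.array([(-55,-142),(55,-142),(55,103),(-55,103),(55,-142),(55,103),(-55,103)])
fj=np.r_[plane(W,[(289,63),(363,84)],82),plane(S,s((208,245),(315,240)),82),plane(C,c((335,278),(395,193)),82)][:,:2]
fjm=np.array([(-40,70),(40,70)]*2+[(40,70),(-40,70)])
def res(p):
    t=p[2];M=np.array([[np.cos(t),-np.sin(t)],[np.sin(t),np.cos(t)]])
    r=(cor-p[:2])@M-mod; e=(pW[:,:2]-p[:2])@M; q=(fj-p[:2])@M-fjm
    return np.r_[r.ravel(),2*(e[:2,0]+55),2*(e[2:,0]-55),q.ravel()]
r=least_squares(res,[570,40,-.28],loss='soft_l1',f_scale=3);p=r.x;t=p[2];print('vise',p[:2],np.degrees(t));print(r.fun.round(1))
M=np.array([[np.cos(t),-np.sin(t)],[np.sin(t),np.cos(t)]])
tov=lambda q:((np.atleast_2d(q)[:,:2]-p[:2])@M).round(1)
print('sliding jaw in vise',tov(plane(W,[(267,157),(335,177)],82)),tov(plane(S,s((228,362),(341,348)),82)),tov(plane(C,c((215,200),(270,138)),82)))
print('knob',tov(plane(S,s((327,392)),158)),tov(plane(C,c((103,43)),158)),tov(plane(W,[(287,275)],158)))
E
```

```text
[[531. 130.  30.]
 [499.   7.  30.]
 [637. 119.  30.]
 [604.  -8.  30.]] [[543. 131.  82.]
 [616. 112.  82.]] [[518.  40.  82.]
 [589.  19.  82.]] [[545. -54. 158.]]
-14.710228985514695
-14.439861207661407
vise [562.54407302  52.0082571 ] -15.291943858411393
[  1.   -3.7  -4.7 -10.8  -4.1  -8.1  -0.8  -6.   -7.7  -1.9  -2.3  -2.2
   1.7   3.5   7.8  10.4  -1.4   2.5   0.6   1.6  -4.2   1.9  -1.1   9.5
  -4.2   1.1   4.2   3.3  -2.2   5.7]
sliding jaw in vise [[-39.5 -23. ]
 [ 34.4 -24.6]] [[-39.7 -31.4]
 [ 38.4 -32.3]] [[ 31.  -26.8]
 [-39.4 -22.2]]
knob [[  15.7 -128.4]] [[   6.7 -134.9]] [[  11.2 -106.7]]
```

Call:
send_rows(targets="-0.038 -0.012 0 0 0 0 100; -0.076 -0.024 0 0 0 0 100; -0.114 -0.036 0 0 0 0 100; -0.152 -0.049 0 0 0 0 100; -0.19 -0.061 0 0 0 0 100; -0.228 -0.073 0 0 0 0 100; -0.266 -0.085 0 0 0 0 100; -0.304 -0.098 0 0 0 0 100; -0.342 -0.11 0 0 0 0 100; -0.38 -0.122 0 0 0 0 100; -0.38 -0.122 0 0 0 0 100; -0.38 -0.122 0 0 0 0 100", grip_force=15)

```text
time_s: 1.15
ee_pos: [452.0, -381.5, 213.2]
ee_rot: [-180.0, -0.1, 89.8]
force: [0.7, 0.3, -0.6]
gripper_width: 90.9
gripper_force: 0.0
```

```bash
python3 - <<'E'
from h import *
f=grab('wrist');np.save('pics/w1.npy',f,allow_pickle=True);cv2.imwrite('pics/w1.png',f['image']);st=env.state();print(st['ee_pos'],st['ee_rot'])
C=grab('scene');np.save('pics/scene1.npy',C,allow_pickle=True);S=grab('side');np.save('pics/side1.npy',S,allow_pickle=True)
print(proj(f,[(453,-340,20)]))
E
```

```text
[ 452.55681412 -380.10659194  213.37856014] [-1.79970614e+02 -8.35535444e-02  8.98962771e+01]
[[321.62913872 151.55247779]]
```

View pics/w1.png

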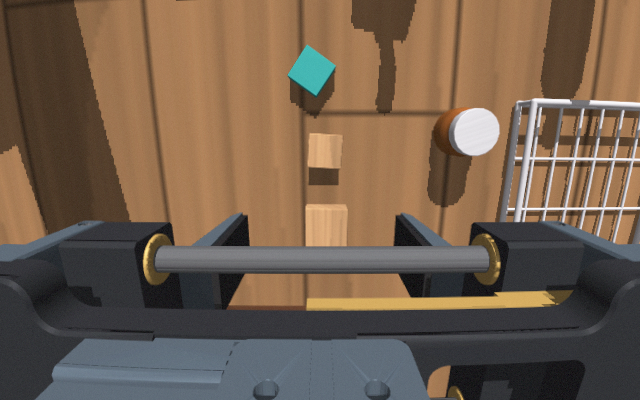

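The packer shows at about (325,151) in the wrist view, turned only slightly. I'll segment it and take the vise again from the now clear side and scene views.

```bash
python3 - <<'E'
from h import *
f=np.load('pics/w1.npy',allow_pickle=True).item()
im=f['image']; roi=im[125:185,295:360]; hsv=cv2.cvtColor(roi,cv2.COLOR_BGR2HSV)
print(hsv[26,30],hsv[26,5],hsv[50,30],hsv[40,30])
m=((hsv[...,2]>205)).astype(np.uint8)
m=cv2.morphologyEx(m,cv2.MORPH_OPEN,np.ones((3,3)))
n,l,st,ce=cv2.connectedComponentsWithStats(m);print(st,ce)
k=1+np.argmax(st[1:,4]);P=np.argwhere(l==k)[:,::-1]+[295,125]
r=cv2.minAreaRect(P.astype(np.float32));print(r);b=cv2.boxPoints(r);w=plane(f,b,20);print(w.round(1),w.mean(0));d=np.diff(w,axis=0);print(np.degrees(np.arctan2(d[:,1],d[:,0])),np.linalg.norm(d,axis=1))
S=np.load('pics/side1.npy',allow_pickle=True).item(); C=np.load('pics/scene1.npy',allow_pickle=True).item()
a=cv2.resize(S['image'][140:260,255:345],None,fx=4.5,fy=4.5,interpolation=cv2.INTER_CUBIC)[:540]
b=cv2.resize(C['image'][160:280,295:410],None,fx=3.4,fy=3.4,interpolation=cv2.INTER_CUBIC)
o=np.zeros((600,800,3),np.uint8);o[:540,:405]=a;o[:b.shape[0],408:408+b.shape[1]]=b[:,:392];cv2.imwrite('pics/c3.png',o)
E
```

```text
[ 15 113 218] [ 14 123 129] [ 15 126  79] [ 15 112 219]
[[   0    0   65   60 3184]
 [  13    8   24   34  716]] [[33.71922111 30.44440955]
 [24.3547486  25.30027933]]
((319.5, 149.5), (33.0, 23.0), 90.0)
[[ 436.3 -317.3   20. ]
 [ 464.6 -317.4   20. ]
 [ 464.7 -358.1   20. ]
 [ 435.8 -357.9   20. ]] [ 450.35970427 -337.69163366   20.        ]
[ -0.26569308 -89.83236137 179.73667456] [28.27162572 40.64550792 28.97701213]
```

View pics/c3.png

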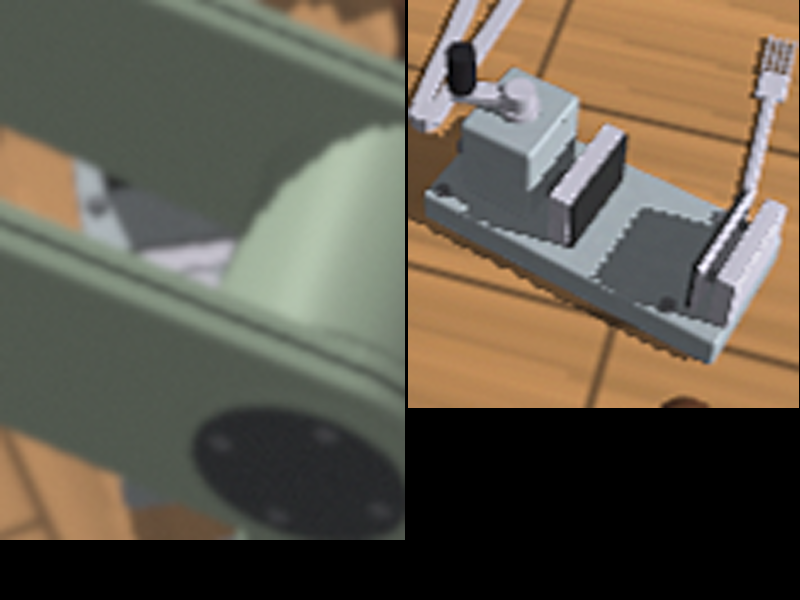

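```bash
python3 - <<'E'
from h import *
f=np.load('pics/w1.npy',allow_pickle=True).item()
im=f['image']; hsv=cv2.cvtColor(im[120:190,290:365],cv2.COLOR_BGR2HSV)
for r in range(8,56,5): print(hsv[r,10:62:3,2])
m=(hsv[...,2]>165).astype(np.uint8)
n,l,st,ce=cv2.connectedComponentsWithStats(m);k=1+np.argmax(st[1:,4]);print(st)
P=np.argwhere(l==k)[:,::-1]+[290,120]
r=cv2.minAreaRect(P.astype(np.float32));b=cv2.boxPoints(r);w=plane(f,b,20);print(b,w.round(1),w.mean(0));d=np.diff(w,axis=0);print(np.degrees(np.arctan2(d[:,1],d[:,0])),np.linalg.norm(d,axis=1))
E
```

```text
[120 107 144 152 153 154 151 147 142 153 160 162 168 167 167 161 164 164]
[122 103 144 179 208 209 209 183 167 150 154 163 166 168 165 165 160 165]
[121 103 140 200 218 214 224 223 223 219 197 195 191 200 172 162 161 162]
[125 102 139 222 218 213 225 222 222 218 207 193 192 201 166 161 157 163]
[128 100 140 220 217 210 225 221 221 220 202 191 192 199 150 160 161 165]
[131  98 138 222 219 210 225 222 220 221 215 188 189 195 163 162 163 162]
[128  97 137 216 218 209 224 224 220 220 214 185 192 194 166 161 163 163]
[129  97 136 218 216 209 224 222 218 219 214 186 192 193 165 162 162 162]
[134  98 137  82  81  85  82  94 107 125 144 141 142 155 163 161 161 161]
[133  98 134  81  81  81  79  79  77  74  76  84  89 166 166 160 160 161]
[[   0    0   75   70 3336]
 [  17    0   36   48 1258]
 [  63    0    1    1    1]
 [  62    0   13   70  576]
 [  64    5    1    1    1]
 [  62    6    1    1    1]
 [  62   19    1    1    1]
 [  64   23    1    1    1]
 [  55   24    1    1    1]
 [  55   26    1    1    1]
 [  53   35    1    1    1]
 [  63   34    2    2    2]
 [  52   37    2    3    3]
 [  63   38    1    1    1]
 [  63   45    1    1    1]
 [  52   46    1    1    1]
 [  62   47    1    1    1]
 [  48   50    7   20   56]
 [  54   54    1    1    1]
 [  74   59    1    1    1]
 [  53   63    1    1    1]
 [  53   67    1    1    1]
 [  53   69    1    1    1]
 [  55   68    1    1    1]
 [  74   69    1    1    1]]
[[306.63092 166.38153]
 [309.0299  118.40149]
 [343.1446  120.10724]
 [340.7456  168.08728]] [[ 434.  -358.4   20. ]
 [ 437.8 -299.9   20. ]
 [ 479.4 -302.1   20. ]
 [ 477.  -360.8   20. ]] [ 457.06801553 -330.29855388   20.        ]
[ 86.26778518  -3.00778743 -92.27301571] [58.63101631 41.58974629 58.71674598]
```

Call:
send_rows(targets="0.02 0.002 0.03 0 0 1.5 100; 0.041 0.004 0.06 0 0 3 100; 0.041 0.004 0.1 0 0 3 100; 0.041 0.004 0.135 0 0 3 100; 0.041 0.004 0.165 0 0 3 100; 0.041 0.004 0.19 0 0 3 100; 0.041 0.004 0.208 0 0 3 100; 0.041 0.004 0.208 0 0 3 100; 0.041 0.004 0.208 0 0 3 30; 0.041 0.004 0.208 0 0 3 30; 0.041 0.004 0.208 0 0 3 30; 0.041 0.004 0.208 0 0 3 30", grip_force=15)

```text
time_s: 2.3
ee_pos: [458.0, -339.4, 7.6]
ee_rot: [179.8, 0.1, 87.0]
force: [0.3, 0.9, -0.2]
gripper_width: 67.7
gripper_force: 0.0
```

Call:
send_rows(targets="0 0 0.001 0 0 0 30; 0 0 0.001 0 0 0 30; 0 0 0.001 0 0 0 30; 0 0 0.001 0 0 0 30; 0 0 0.001 0 0 0 30; 0 0 0.001 0 0 0 30; 0 0 0.001 0 0 0 30; 0 0 0.001 0 0 0 30")

```text
time_s: 2.97
ee_pos: [457.0, -339.1, 5.2]
ee_rot: [180.0, 0.0, 87.0]
force: [-0.9, 0.4, 3.1]
gripper_width: 41.5
gripper_force: 15.0
```

Call:
send_rows(targets="0 0 -0.02 0 0 0 30; 0 0 -0.06 0 0 0 30; 0 0 -0.1 0 0 0 30; 0.01 0 -0.14 0 0 1 30; 0.04 0.01 -0.165 0 0 2 30; 0.075 0.018 -0.185 0 0 4 30; 0.112 0.025 -0.205 0 0 6 30; 0.15 0.032 -0.209 0 0 8 30; 0.188 0.04 -0.209 0 0 10 30; 0.226 0.048 -0.209 0 0 12.3 30; 0.264 0.056 -0.209 0 0 12.3 30; 0.302 0.064 -0.209 0 0 12.3 30")

```text
time_s: 3.97
ee_pos: [536.7, -38.8, 213.8]
ee_rot: [-180.0, -0.0, 74.7]
force: [1.6, -1.2, -0.2]
gripper_width: 41.7
gripper_force: 15.0
```

```bash
python3 -c "
from h import *
s=env.state();print(s['ee_pos'],s['ee_rot'],s['gripper_width'],s['gripper_force'],s['qvel'].round(0))"
```

```text
[536.69206335 -38.84598005 213.79044837] [-1.79997809e+02 -1.73748890e-03  7.46916988e+01] 41.731722928244565 14.998083114624023 [49.  7. -9. -0.  2. 49.]
```

Call:
send_rows(targets="0.035 0 0 0 0 0 30; 0.07 0 0 0 0 0 30; 0.078 0 0 0 0 0 30; 0.078 0 0 0 0 0 30; 0.078 0 0 0 0 0 30")

```text
time_s: 4.38
ee_pos: [556.9, 34.2, 213.5]
ee_rot: [-180.0, 0.1, 74.8]
force: [-0.2, -0.2, -0.7]
gripper_width: 42.1
gripper_force: 15.0
```

```bash
python3 - <<'E'
from h import *
f=grab('wrist');np.save('pics/w2.npy',f,allow_pickle=True);st=env.state();print(st['ee_pos'],st['ee_rot'])
im=f['image'];cv2.imwrite('pics/w2.png',cv2.resize(im[0:300,160:480],None,fx=2,fy=2,interpolation=cv2.INTER_CUBIC))
E
```

```text
[556.87582443  33.48715703 213.63189041] [-1.79966197e+02  6.27882589e-02  7.46846491e+01]
```

View pics/w2.png

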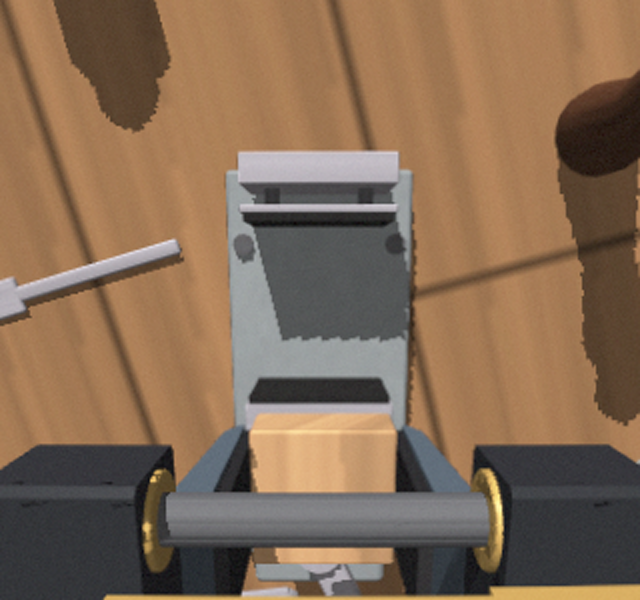

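The fixed jaw's face-top edge runs (240,212)-(397,212) in the crop, the sliding jaw's (247,404)-(391,404), the slab sides at x≈229/413; the vise looks square to the tool.

```bash
python3 - <<'E'
from h import *
f=np.load('pics/w2.npy',allow_pickle=True).item()
g=lambda *p:np.array(p)/2+[160,0]
a=plane(f,g((240,212),(397,212)),82);b=plane(f,g((247,404),(391,404)),82);s=plane(f,g((227,173),(235,425),(412,173),(408,425)),30);h=plane(f,g((320,560)),105)
print(a,b,s)
d=a[1]-a[0];print('yaw',np.degrees(np.arctan2(d[1],d[0])));
for i in(0,2):
    e=s[i]-s[i+1];print(np.degrees(np.arctan2(-e[0],e[1])))
print('slab mid',(s[0]+s[2])/2,(s[1]+s[3])/2)
E
```

```text
[[541.1861047  132.78838907  82.        ]
 [617.03497566 112.0525654   82.        ]] [[515.69518539  37.01077421  82.        ]
 [590.54399146  16.56880556  82.        ]] [[534.4776325  161.53198934  30.        ]
 [494.07624633  15.16286009  30.        ]
 [637.94756808 133.24707352  30.        ]
 [600.49032143 -13.89905136  30.        ]]
yaw -15.290104592466975
-15.43078048649287
-14.281779349786236
slab mid [586.21260029 147.38953143  30.        ] [547.28328388   0.63190437  30.        ]
```

Call:
send_rows(targets="0.03 -0.001 0.01 0 0 0 30; 0.055 -0.002 0.03 0 0 0 30; 0.065 -0.002 0.06 0 0 0 30; 0.065 -0.002 0.09 0 0 0 30; 0.065 -0.002 0.12 0 0 0 30; 0.065 -0.002 0.145 0 0 0 30; 0.065 -0.002 0.16 0 0 0 30; 0.065 -0.002 0.17 0 0 0 30; 0.065 -0.002 0.175 0 0 0 30; 0.065 -0.002 0.178 0 0 0 30; 0.065 -0.002 0.178 0 0 0 30; 0.065 -0.002 0.178 0 0 0 30")

```text
time_s: 5.43
ee_pos: [573.4, 97.4, 37.0]
ee_rot: [179.9, -0.0, 74.7]
force: [0.0, 0.6, -0.2]
gripper_width: 41.8
gripper_force: 15.0
```

Call:
send_rows(targets="0 0 0.001 0 0 0 30; 0 0 0.0015 0 0 0 30; 0 0 0.0015 0 0 0 30")

```text
time_s: 5.68
ee_pos: [573.0, 97.8, 35.2]
ee_rot: [179.9, -0.0, 74.7]
force: [-0.2, 0.3, 0.8]
gripper_width: 42.0
gripper_force: 15.0
```

Release, hold, then rise.

Call:
send_rows(targets="0 0 0 0 0 0 70; 0 0 0 0 0 0 70; 0 0 0 0 0 0 70; 0 0 0 0 0 0 70; 0 0 0 0 0 0 70; 0 0 -0.02 0 0 0 70; 0 0 -0.05 0 0 0 70; 0 0 -0.09 0 0 0 100; 0 0 -0.13 0 0 0 100; 0 0 -0.17 0 0 0 100; 0 0 -0.18 0 0 0 100; 0 0 -0.18 0 0 0 100")

```text
time_s: 6.68
ee_pos: [574.6, 98.0, 218.6]
ee_rot: [179.5, -0.2, 74.7]
force: [1.0, 0.4, -0.5]
gripper_width: 91.1
gripper_force: 0.0
```

Call:
send_rows(targets="0.026 -0.024 0 0 0 0 100; 0.052 -0.048 0 0 0 0 100; 0.078 -0.073 0 0 0 0 100; 0.104 -0.097 0 0 0 0 100; 0.13 -0.122 0 0 0 0 100; 0.158 -0.147 0 0 0 0 100; 0.158 -0.147 0 0 0 0 100; 0.158 -0.147 0 0 0 0 100")

```text
time_s: 7.35
ee_pos: [470.6, 289.8, 212.2]
ee_rot: [-179.9, 0.2, 74.9]
force: [0.3, -0.6, -0.2]
gripper_width: 91.5
gripper_force: 0.0
```

```bash
python3 - <<'E'
from h import *
f=grab('wrist');np.save('pics/w3.npy',f,allow_pickle=True);st=env.state();print(st['ee_pos'],st['ee_rot'])
im=f['image'];p=proj(f,[(490,347,90)])[0];print(p)
x0=int(np.clip(p[0]-90,0,440));y0=int(np.clip(p[1]-75,0,240));print(x0,y0)
cv2.imwrite('pics/w3.png',cv2.resize(im[y0:y0+150,x0:x0+200],None,fx=4,fy=4,interpolation=cv2.INTER_CUBIC))
E
```

```text
[471.44498089 288.70988335 212.52151538] [-1.79887446e+02  1.71997360e-01  7.48019385e+01]
[325.11807393 137.0568471 ]
235 62
```

View pics/w3.png

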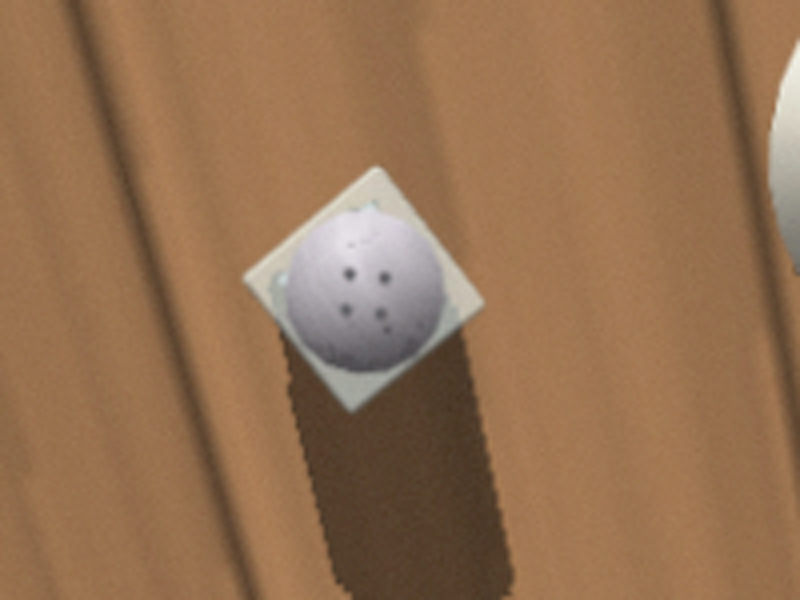

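Shaker's body-top corners in the crop: (377,166), (244,279), (351,412), (484,302).

```bash
python3 - <<'E'
from h import *
f=np.load('pics/w3.npy',allow_pickle=True).item()
p=np.array([(377,166),(244,279),(351,412),(484,302)])/4+[235,62]
w=plane(f,p,78);print(w,w.mean(0));d=np.diff(np.r_[w,w[:1]],axis=0);print(np.degrees(np.arctan2(d[:,1],d[:,0]))%90,np.linalg.norm(d,axis=1))
E
```

```text
[[502.65685914 377.70391008  78.        ]
 [462.54228508 359.69369126  78.        ]
 [480.19557555 319.43040125  78.        ]
 [520.74123294 337.97167031  78.        ]] [491.53398818 348.69991822  78.        ]
[24.17862422 23.67487025 24.57431422 24.47294751] [43.97211655 43.96329362 44.58395441 43.65427187]
```

Call:
send_rows(targets="0.03 0.002 0 0 0 -7 100; 0.063 0.004 0.02 0 0 -14 100; 0.063 0.004 0.04 0 0 -21 100; 0.063 0.004 0.06 0 0 -28 100; 0.063 0.004 0.08 0 0 -35 100; 0.063 0.004 0.09 0 0 -39.5 100; 0.063 0.004 0.1 0 0 -39.5 100; 0.063 0.004 0.12 0 0 -39.5 100; 0.063 0.004 0.145 0 0 -39.5 100; 0.063 0.004 0.165 0 0 -39.5 100; 0.063 0.004 0.173 0 0 -39.5 100; 0.063 0.004 0.173 0 0 -39.5 100")

```text
time_s: 8.4
ee_pos: [492.1, 346.8, 39.1]
ee_rot: [-179.7, 0.1, 114.0]
force: [0.9, 0.2, -0.2]
gripper_width: 91.5
gripper_force: 0.0
```

Call:
send_rows(targets="0 0 0 0 0 0 35; 0 0 0 0 0 0 35; 0 0 0 0 0 0 35; 0 0 0 0 0 0 35; 0 0 0 0 0 0 35; 0 0 0 0 0 0 35; 0 0 0 0 0 0 35; 0 0 0 0 0 0 35; 0 0 0 0 0 0 35; 0 0 0 0 0 0 35", grip_force=15)

```text
time_s: 9.23
ee_pos: [492.5, 348.4, 41.7]
ee_rot: [-180.0, 0.0, 114.2]
force: [-1.7, -0.3, 4.8]
gripper_width: 45.9
gripper_force: 15.0
```

Call:
send_rows(targets="0 0 -0.02 0 0 0 35; 0 0 -0.055 0 0 0 35; -0.01 -0.001 -0.09 0 0 6.5 35; -0.035 -0.004 -0.115 0 0 13 35; -0.07 -0.008 -0.125 0 0 19.5 35; -0.105 -0.012 -0.125 0 0 26 35; -0.14 -0.016 -0.125 0 0 32.5 35; -0.175 -0.02 -0.125 0 0 39.4 35; -0.205 -0.023 -0.125 0 0 39.4 35; -0.235 -0.026 -0.125 0 0 39.4 35; -0.255 -0.029 -0.125 0 0 39.4 35; -0.262 -0.0295 -0.125 0 0 39.4 35")

```text
time_s: 10.23
ee_pos: [574.1, 94.4, 165.7]
ee_rot: [180.0, 0.1, 74.6]
force: [-0.5, 0.6, -1.9]
gripper_width: 46.2
gripper_force: 15.0
```

Call:
send_rows(targets="0 0 0 0 0 0 35; 0 0 0 0 0 0 35; 0 0 0 0 0 0 35")

```text
time_s: 10.48
ee_pos: [573.0, 98.7, 166.1]
ee_rot: [-180.0, -0.0, 74.9]
force: [-0.5, -0.5, -1.8]
gripper_width: 46.1
gripper_force: 15.0
```

```bash
python3 - <<'E'
from h import *
f=grab('wrist');np.save('pics/w4.npy',f,allow_pickle=True)
C=grab('scene');np.save('pics/scene4.npy',C,allow_pickle=True)
for i in range(4):
    st=env.state();print(st['ee_pos'],st['ee_rot'],st['force']); grab('side')
a=cv2.resize(f['image'][0:300,160:480],(400,375)); b=cv2.resize(C['image'][130:280,295:455],(400,375),interpolation=cv2.INTER_CUBIC)
cv2.imwrite('pics/c4.png',np.hstack([a,b]))
E
```

```text
[573.04546871  98.86029492 166.35021583] [-1.79983922e+02 -1.74192570e-02  7.48967859e+01] [ 0.15133279  0.76414361 -2.21154747]
[573.09210526  98.74024669 166.39726101] [-1.79992596e+02 -1.06251539e-02  7.48969972e+01] [ 0.37639216  0.81911198 -3.64924089]
[573.14678571  98.58459008 166.45251249] [-1.79998453e+02 -9.66841860e-03  7.48885944e+01] [-1.3079715  -0.78688159 -1.77678543]
[573.21350113  98.42600295 166.50123273] [ 1.79994839e+02 -9.52920659e-03  7.48755272e+01] [-0.08425514  0.05146395 -2.06519329]
```

View pics/c4.png

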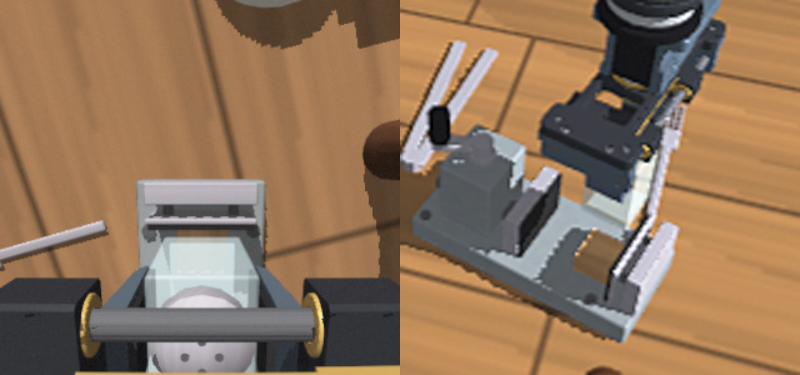

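Left: the shaker hangs square behind the fixed jaw. Right: the packer lies flat on the bed near the fixed jaw. Lowering.

Call:
send_rows(targets="-0.002 0 0.02 0 0 0 35; -0.002 0 0.04 0 0 0 35; -0.002 0 0.055 0 0 0 35; -0.002 0 0.065 0 0 0 35; -0.002 0 0.07 0 0 0 35; -0.002 0 0.073 0 0 0 35; -0.002 0 0.074 0 0 0 35; -0.002 0 0.074 0 0 0 35; -0.002 0 0.074 0 0 0 35")

```text
time_s: 11.53
ee_pos: [573.1, 93.8, 95.2]
ee_rot: [179.9, 0.2, 74.9]
force: [-3.7, -7.2, 12.1]
gripper_width: 45.6
gripper_force: 15.0
```

Call:
send_rows(targets="0 0 0.001 0 0 0 35; 0 0 0.002 0 0 0 35; 0 0 0.002 0 0 0 35; 0 0 0.002 0 0 0 35")

```text
time_s: 11.87
ee_pos: [573.1, 93.9, 93.5]
ee_rot: [179.8, 0.2, 74.9]
force: [-3.8, -6.4, 13.4]
gripper_width: 45.7
gripper_force: 15.0
```

Call:
send_rows(targets="0 0 -0.003 0 0 0 35; -0.003 0 -0.005 0 0 0 35; -0.006 0 -0.005 0 0 0 35; -0.006 0 -0.005 0 0 0 35; -0.006 0 -0.005 0 0 0 35; -0.006 0 -0.005 0 0 0 35; -0.006 0 -0.005 0 0 0 35")

```text
time_s: 12.45
ee_pos: [571.2, 90.0, 95.1]
ee_rot: [-180.0, 0.0, 74.8]
force: [0.0, 0.2, -2.3]
gripper_width: 45.9
gripper_force: 15.0
```

```bash
python3 - <<'E'
from h import *
for i in range(4):
    st=env.state();print(st['ee_pos'],st['force'],st['torque'])
    C=grab('scene')
np.save('pics/scene5.npy',C,allow_pickle=True)
# shaker body edges near expected place: predicted corners vs image
t=np.radians(-15.2);M=np.array([[np.cos(t),-np.sin(t)],[np.sin(t),np.cos(t)]])
for z in(52,82,130):print(z,proj(C,[np.r_[M@v+st['ee_pos'][:2],z] for v in((23,-23),(23,23),(-23,23))]).round(1).tolist())
hsv=cv2.cvtColor(C['image'],cv2.COLOR_BGR2HSV)
E
```

```text
[571.20770276  89.96521156  95.08579075] [ 0.01321013  0.17643064 -2.32928827] [ 0.01175554  0.04002847 -0.06108863]
[571.27635942  89.93025183  95.15907637] [-0.01925884 -0.07012189 -2.4390943 ] [ 0.03958467 -0.00986955 -0.02172411]
[571.28001956  89.96400618  95.20359   ] [ 0.24484123  0.42590692 -3.05020794] [ 0.02520027  0.0021358  -0.01767377]
[571.31630054  89.89303241  95.28224047] [-0.19769197  0.30772808 -2.84726621] [ 0.0097429   0.00891376 -0.03939241]
52 [[360.1, 231.4], [377.2, 240.0], [385.9, 226.7]]
82 [[361.0, 223.9], [378.6, 232.6], [387.5, 219.2]]
130 [[362.6, 211.1], [381.1, 219.9], [390.3, 206.3]]
```

Call:
send_rows(targets="0 0 0.001 0 0 0 35; 0 0 0.002 0 0 0 35; 0 0 0.003 0 0 0 35; 0 0 0.003 0 0 0 35; 0 0 0.003 0 0 0 35; 0 0 0.003 0 0 0 35")

```text
time_s: 13.15
ee_pos: [571.3, 89.8, 92.5]
ee_rot: [180.0, -0.0, 74.8]
force: [1.1, -0.0, -2.5]
gripper_width: 45.9
gripper_force: 15.0
```

Call:
send_rows(targets="0 0 0.001 0 0 0 35; 0 0 0.002 0 0 0 35; 0 0 0.002 0 0 0 35; 0 0 0.002 0 0 0 35; 0 0 0.002 0 0 0 35")

```text
time_s: 13.57
ee_pos: [571.3, 89.8, 90.4]
ee_rot: [180.0, -0.0, 74.8]
force: [0.3, -0.2, -2.4]
gripper_width: 45.9
gripper_force: 15.0
```

Call:
send_rows(targets="0 0 0.001 0 0 0 35; 0 0 0.0015 0 0 0 35; 0 0 0.0015 0 0 0 35; 0 0 0.0015 0 0 0 35")

```text
time_s: 13.9
ee_pos: [571.3, 89.8, 88.9]
ee_rot: [-180.0, 0.0, 74.8]
force: [0.1, -0.9, -2.7]
gripper_width: 45.9
gripper_force: 15.0
```

Call:
send_rows(targets="0 0 0.001 0 0 0 35; 0 0 0.0015 0 0 0 35; 0 0 0.0015 0 0 0 35; 0 0 0.0015 0 0 0 35")

```text
time_s: 14.23
ee_pos: [571.3, 89.8, 87.4]
ee_rot: [-180.0, 0.0, 74.8]
force: [0.5, 0.1, -1.4]
gripper_width: 46.2
gripper_force: 15.0
```

```bash
python3 - <<'E'
from h import *
C=grab('scene');np.save('pics/scene6.npy',C,allow_pickle=True)
st=env.state();print(st['ee_pos'],st['force'])
t=np.radians(-15.2);M=np.array([[np.cos(t),-np.sin(t)],[np.sin(t),np.cos(t)]])
# vertical profile along the shaker's front-left corner face: predicted foot/packer edges
c=st['ee_pos'][:2]
for z in(30,50,82,100):print(z,proj(C,[np.r_[M@v+c,z] for v in((23,-23),(23,0),(23,23))]).round(1).tolist())
im=C['image'];print('col',[ (r,im[r,368].tolist()) for r in range(206,252,2)])
E
```

```text
[571.3202686   89.79214551  87.44549387] [ 0.45281334  0.13400595 -1.81758771]
30 [[359.4, 236.7], [367.7, 240.9], [376.2, 245.2]]
50 [[360.0, 231.9], [368.4, 236.1], [377.1, 240.5]]
82 [[361.0, 223.9], [369.7, 228.2], [378.6, 232.6]]
100 [[361.5, 219.2], [370.4, 223.5], [379.5, 227.9]]
col [(206, [69, 62, 60]), (208, [69, 62, 60]), (210, [69, 62, 59]), (212, [68, 61, 59]), (214, [132, 124, 121]), (216, [56, 51, 49]), (218, [32, 31, 29]), (220, [70, 61, 52]), (222, [70, 61, 53]), (224, [70, 61, 53]), (226, [66, 58, 48]), (228, [127, 127, 121]), (230, [120, 128, 125]), (232, [60, 87, 111]), (234, [63, 91, 116]), (236, [58, 83, 107]), (238, [58, 85, 109]), (240, [93, 91, 88]), (242, [96, 91, 85]), (244, [94, 91, 86]), (246, [96, 92, 87]), (248, [93, 90, 84]), (250, [74, 73, 69])]
```

Call:
send_rows(targets="0 0 0.0005 0 0 0 35; 0 0 0.001 0 0 0 35; 0 0 0.001 0 0 0 35; 0 0 0.001 0 0 0 35; 0 0 0.001 0 0 0 35")

```text
time_s: 14.7
ee_pos: [571.3, 89.8, 86.5]
ee_rot: [180.0, -0.0, 74.8]
force: [-0.3, -1.0, -1.7]
gripper_width: 46.2
gripper_force: 15.0
```

```bash
python3 - <<'E'
from h import *
A=[]
for i in range(4):
    S=grab('side');st=env.state();A.append(np.r_[st['ee_pos'],st['force'],st['torque']])
print(np.mean(A,0).round(3))
C=grab('scene');np.save('pics/scene7.npy',C,allow_pickle=True);np.save('pics/side7.npy',S,allow_pickle=True)
c5=np.load('pics/scene5.npy',allow_pickle=True).item()['image'];c6=np.load('pics/scene6.npy',allow_pickle=True).item()['image'];c4=np.load('pics/scene4.npy',allow_pickle=True).item()['image']
for col in (364,368,372):
  print(col)
  for im in (c4,c5,c6,C['image']): print([f"{r}:{'/'.join(map(str,im[r,col]))}" for r in range(222,244)])
E
```

```text
[ 5.71348e+02  8.98070e+01  8.64880e+01 -2.43000e-01 -8.00000e-02
 -2.34500e+00  6.00000e-03  3.30000e-02 -7.00000e-03]
364
['222:88/84/80', '223:97/92/87', '224:96/91/86', '225:96/91/86', '226:97/93/88', '227:95/93/87', '228:98/94/87', '229:97/92/86', '230:96/91/80', '231:89/84/76', '232:83/88/95', '233:76/88/103', '234:69/85/101', '235:67/82/98', '236:65/87/109', '237:75/92/110', '238:96/93/89', '239:98/93/87', '240:97/92/88', '241:97/95/89', '242:97/94/88', '243:96/93/88']
['222:65/54/44', '223:68/60/50', '224:119/116/106', '225:123/121/110', '226:123/120/109', '227:119/116/105', '228:108/103/95', '229:96/91/84', '230:95/89/79', '231:89/83/75', '232:82/87/94', '233:76/87/102', '234:69/85/101', '235:67/82/98', '236:64/84/107', '237:75/91/109', '238:94/91/88', '239:97/91/85', '240:96/91/87', '241:96/92/87', '242:96/94/88', '243:95/92/86']
['222:69/61/52', '223:70/61/52', '224:68/58/50', '225:64/54/46', '226:108/105/95', '227:130/126/115', '228:126/121/110', '229:124/119/108', '230:107/102/93', '231:92/89/82', '232:84/90/100', '233:77/89/104', '234:69/85/101', '235:68/82/99', '236:64
[... 2788 characters left out ...]
66/61/56', '225:65/58/53', '226:70/61/52', '227:71/61/51', '228:68/59/49', '229:64/54/45', '230:128/132/126', '231:124/131/128', '232:77/96/111', '233:57/84/110', '234:61/89/114', '235:62/88/114', '236:62/90/115', '237:58/84/110', '238:60/85/108', '239:58/82/106', '240:55/81/107', '241:73/87/103', '242:95/92/87', '243:97/92/85']
['222:63/55/47', '223:71/62/52', '224:68/61/55', '225:67/60/55', '226:70/61/52', '227:70/61/52', '228:67/57/48', '229:70/59/50', '230:114/115/109', '231:123/129/126', '232:97/110/118', '233:64/89/112', '234:60/88/114', '235:62/89/114', '236:63/91/116', '237:59/85/110', '238:59/85/108', '239:57/82/105', '240:56/82/108', '241:74/87/103', '242:95/91/87', '243:97/91/84']
```

```bash
python3 - <<'E'
from h import *
L=lambda n:np.load(f'pics/{n}.npy',allow_pickle=True).item()
C4=L('scene4')['image'].astype(int);f=L('scene7');C7=f['image'].astype(int)
d=np.abs(C7-C4).max(2)
bot=[(c,int(np.where(d[200:260,c]>18)[0].max()+200) if (d[200:260,c]>18).any() else None) for c in range(340,400,2)]
print(bot)
t=np.radians(-15.2);M=np.array([[np.cos(t),-np.sin(t)],[np.sin(t),np.cos(t)]])
def tilt(off,a,c=np.array([571.3,89.8]),zt=86.5):
    # shaker tilted by a about vise x through grasp point height
    out=[]
    for v in((23,-23),(23,0),(23,23),(-23,23)):
        y,z=v[1],-off-19
        yy=y*np.cos(a)-z*np.sin(a);zz=y*np.sin(a)+z*np.cos(a)
        out.append(np.r_[M@np.array([v[0],yy])+c,zt+19+zz])
    return proj(f,out).round(1).tolist()
for off,a in((40,0),(20,0),(20,.2),(20,.35),(30,.35)):print(off,a,tilt(off,a))
W=L('w2');print('mill',plane(W,[(465,75)],0))
f=grab('wrist');np.save('pics/w7.npy',f,allow_pickle=True);im=f['image'].astype(int);w4=L('w4')['image'].astype(int)
# lid: greyish-lilac; compare rows in w4 and w7 along centre column
for col in(300,322,345): print(col,[(r,w4[r,col].tolist(),im[r,col].tolist()) for r in range(180,300,6)])
E
```

```text
[(340, 236), (342, 236), (344, 236), (346, 235), (348, 235), (350, 236), (352, 237), (354, 233), (356, 231), (358, 228), (360, 225), (362, 226), (364, 230), (366, 232), (368, 231), (370, 231), (372, 232), (374, 232), (376, 233), (378, 233), (380, 234), (382, 232), (384, 229), (386, 226), (388, 222), (390, 215), (392, 212), (394, 209), (396, 201), (398, None)]
40 0 [[359.9, 232.7], [368.3, 237.0], [376.9, 241.3], [385.6, 228.1]]
20 0 [[360.5, 227.8], [369.1, 232.1], [377.8, 236.4], [386.7, 223.1]]
20 0.2 [[363.4, 230.3], [372.0, 233.4], [380.9, 236.5], [389.7, 223.1]]
20 0.35 [[365.8, 231.9], [374.3, 234.0], [383.0, 236.2], [391.8, 222.7]]
30 0.35 [[366.7, 234.9], [375.2, 237.0], [383.9, 239.2], [392.6, 225.7]]
mill [[7.68242654e+02 1.18160391e+02 5.68434189e-14]]
300 [(180, [43, 43, 44], [206, 199, 206]), (186, [82, 83, 84], [52, 52, 53]), (192, [184, 186, 172], [48, 55, 67]), (198, [223, 222, 206], [220, 225, 220]), (204, [225, 222, 207], [224, 225, 217]), (210, [225, 222, 208], [213, 214, 202]), (216, [225, 222, 208], [214, 217, 204]), (222, [236, 235, 224], [210, 214, 202]), (228,
[... 1395 characters left out ...]
57, 66]), (198, [225, 222, 209], [217, 220, 213]), (204, [223, 220, 204], [222, 223, 211]), (210, [223, 221, 206], [213, 213, 199]), (216, [224, 221, 206], [213, 215, 200]), (222, [232, 230, 219], [213, 214, 200]), (228, [220, 218, 200], [211, 213, 199]), (234, [221, 218, 203], [211, 215, 201]), (240, [151, 147, 148], [218, 216, 198]), (246, [141, 136, 140], [148, 146, 139]), (252, [129, 124, 125], [129, 123, 124]), (258, [128, 126, 126], [128, 124, 126]), (264, [113, 112, 112], [111, 110, 107]), (270, [82, 81, 79], [85, 85, 83]), (276, [175, 170, 175], [206, 206, 190]), (282, [165, 158, 163], [180, 179, 166]), (288, [153, 148, 152], [179, 177, 164]), (294, [139, 132, 138], [148, 147, 132])]
```

```bash
cat > fit.py <<'E'
from h import *
t=np.radians(-15.2);M=np.array([[np.cos(t),-np.sin(t)],[np.sin(t),np.cos(t)]])
def pts(loc,off,a,dy,tcp):
    o=[]
    for x,y,z in loc:
        y=y+dy;z=z-off-19
        o.append(np.r_[M@np.array([x,y*np.cos(a)-z*np.sin(a)])+tcp[:2],tcp[2]+19+y*np.sin(a)+z*np.cos(a)])
    return np.array(o)
E
python3 - <<'E'
from fit import *
L=lambda n:np.load(f'pics/{n}.npy',allow_pickle=True).item()
C=L('scene7');W=L('w7');W4=L('w4');tcp=[571.3,89.8,86.5]
print('w4 check',proj(W4,pts([(0,23,0),(0,23,78)],40,0,0,[573.1,98.6,166.4])).round(1).tolist())
loc=[(23,-23,0),(23,23,0),(-23,23,0)]
for off in(15,20,25):
  for a in(.2,.3,.4,.5):
    print(off,a,proj(C,pts(loc,off,a,0,tcp)).round(0).tolist(),proj(W,pts([(0,23,0),(0,23,78)],off,a,0,tcp))[:,1].round(0))
im=W['image']
for col in (310,335): print([(r,int(im[r,col].sum()//3)) for r in list(range(176,247))+list(range(270,320,2))])
E
```

```text
w4 check [[321.2, 191.4], [321.2, 224.6]]
15 0.2 [[363.0, 229.0], [381.0, 235.0], [390.0, 222.0]] [191. 270.]
15 0.3 [[365.0, 230.0], [382.0, 235.0], [391.0, 221.0]] [188. 282.]
15 0.4 [[366.0, 231.0], [383.0, 234.0], [392.0, 221.0]] [185. 294.]
15 0.5 [[368.0, 232.0], [384.0, 234.0], [393.0, 220.0]] [183. 305.]
20 0.2 [[363.0, 230.0], [381.0, 237.0], [390.0, 223.0]] [188. 262.]
20 0.3 [[365.0, 231.0], [382.0, 236.0], [391.0, 223.0]] [184. 273.]
20 0.4 [[367.0, 232.0], [384.0, 236.0], [392.0, 223.0]] [181. 284.]
20 0.5 [[368.0, 233.0], [385.0, 236.0], [394.0, 222.0]] [178. 294.]
25 0.2 [[364.0, 232.0], [381.0, 238.0], [390.0, 225.0]] [185. 255.]
25 0.3 [[365.0, 233.0], [383.0, 238.0], [391.0, 224.0]] [181. 264.]
25 0.4 [[367.0, 234.0], [384.0, 238.0], [393.0, 224.0]] [177. 274.]
25 0.5 [[369.0, 235.0], [386.0, 237.0], [394.0, 224.0]] [173. 283.]
[(176, 78), (177, 153), (178, 184), (179, 184), (180, 204), (181, 193), (182, 178), (183, 171), (184, 162), (185, 112), (186, 58), (187, 43), (188, 40), (189, 45), (190, 45), (191, 43), (192, 61), (193, 92), (194, 186), (195, 209), (196, 207)
[... 1332 characters left out ...]
213, 211), (214, 206), (215, 209), (216, 207), (217, 207), (218, 208), (219, 207), (220, 207), (221, 209), (222, 210), (223, 211), (224, 206), (225, 208), (226, 210), (227, 208), (228, 208), (229, 208), (230, 208), (231, 209), (232, 209), (233, 208), (234, 209), (235, 209), (236, 207), (237, 211), (238, 211), (239, 208), (240, 209), (241, 209), (242, 212), (243, 210), (244, 210), (245, 210), (246, 144), (270, 85), (272, 59), (274, 195), (276, 201), (278, 202), (280, 199), (282, 175), (284, 173), (286, 175), (288, 176), (290, 179), (292, 184), (294, 145), (296, 108), (298, 141), (300, 160), (302, 161), (304, 159), (306, 161), (308, 158), (310, 105), (312, 57), (314, 54), (316, 51), (318, 57)]
```

```bash
python3 - <<'E'
from fit import *
from scipy.optimize import least_squares
L=lambda n:np.load(f'pics/{n}.npy',allow_pickle=True).item()
C=L('scene7');W=L('w7');tcp=[571.3,89.8,86.5]
loc=[(23,-23,0),(23,23,0),(-23,23,0)]
ob=np.array([(365,231),(380.5,234.3),(389,221)])
for top in(281,292,None):
    def res(p):
        a=(proj(C,pts(loc,*p,tcp))-ob).ravel()
        r=proj(W,pts([(0,23,0),(0,23,78)],*p,tcp))[:,1]
        return np.r_[a,r[0]-193.5,0 if top is None else r[1]-top]
    r=least_squares(res,[18,.35,0]);print(top,r.x,r.fun.round(1))
E
```

```text
281 [16.15557008  0.26226794 -3.11661486] [-2.  -1.5 -0.1  0.6  0.3  0.5 -0.8  0.2]
292 [16.50686846  0.33488465 -5.27561608] [-1.7 -0.8 -0.   0.4  0.4  0.2 -0.5  0.1]
None [16.51243794  0.45729686 -8.63176573] [-0.9  0.4  0.2 -0.1  0.5 -0.3 -0.   0. ]
```

Call:
send_rows(targets="0 0 -0.015 0 0 0 35; 0 0 -0.035 0 0 0 35; 0 0 -0.045 0 0 0 35; -0.006 0 -0.045 0 -5 0 35; -0.006 0 -0.045 0 -10 0 35; -0.006 0 -0.045 0 -15 0 35; -0.006 0 -0.045 0 -20 0 35; -0.006 0 -0.045 0 -20 0 35; -0.006 0 -0.045 0 -20 0 35; -0.006 0 -0.045 0 -20 0 35; -0.006 0 -0.045 0 -20 0 35")

```text
time_s: 15.92
ee_pos: [569.6, 83.2, 131.8]
ee_rot: [180.0, 19.9, 74.7]
force: [-0.1, -0.4, -2.1]
gripper_width: 46.5
gripper_force: 15.0
```

```bash
python3 - <<'E'
from h import *
C=grab('scene');np.save('pics/scene8.npy',C,allow_pickle=True);st=env.state();print(st['ee_pos'],st['ee_rot'],st['force'],st['gripper_width'])
L=lambda n:np.load(f'pics/{n}.npy',allow_pickle=True).item()
A=L('scene1')['image'].astype(int)  # no arm over the vise, no packer
d=np.abs(C['image'].astype(int)-A).max(2)
print([(c,int(np.where(d[190:232,c]>18)[0].max()+190) if (d[190:232,c]>18).any() else None) for c in range(350,410,2)])
for c in(366,370,374,378,382,386): print(c,[ '%d'%C['image'][r,c].mean() + ('w' if int(C['image'][r,c,2])-int(C['image'][r,c,0])>25 else '') for r in range(196,236)])
E
```

```text
[569.60501169  83.05913385 131.94352971] [179.96767155  19.92960402  74.70533058] [ 0.16401977  0.72343708 -2.62032522] 45.901655855105616
[(350, 217), (352, 213), (354, 207), (356, 229), (358, 229), (360, 226), (362, 223), (364, 215), (366, 231), (368, 231), (370, 231), (372, 231), (374, 231), (376, 231), (378, 231), (380, 231), (382, 231), (384, 229), (386, 225), (388, 224), (390, 223), (392, 221), (394, 219), (396, 217), (398, 216), (400, 208), (402, 206), (404, 197), (406, 194), (408, 191)]
366 ['72', '73', '78', '57', '35', '32', '33', '51', '63', '63', '61', '62', '62', '62', '62', '58', '53', '107', '132', '146', '153', '159', '178', '183', '189', '109', '84', '91', '93', '93', '90', '88', '80', '143w', '105w', '147w', '103w', '87w', '83w', '84w']
370 ['75', '72', '74', '71', '119', '110', '63', '32', '31', '33', '51', '63', '62', '62', '61', '62', '63', '61', '59', '54', '80', '129', '158', '172', '183', '191', '110', '106w', '179w', '125w', '98w', '97w', '98w', '100w', '98w', '90w', '87w', '87w', '89w', '92w']
374 ['75', '74', '75', '75', '74', '73', '75', '77', '78', '56', 
[... 281 characters left out ...]
'60', '36', '32', '33', '52', '64', '64', '63', '61', '61', '58', '48', '137', '212', '195', '176', '117w', '94w', '97w', '99w', '102w', '105w', '103w', '101w', '102w', '99w', '93w', '90w']
382 ['75', '74', '75', '75', '76', '75', '75', '75', '75', '76', '75', '75', '75', '76', '78', '60', '37', '32', '33', '53', '62', '64', '62', '63', '61', '58', '47', '108', '188', '174', '119w', '98w', '98w', '102w', '109w', '89w', '64w', '36', '53', '169']
386 ['75', '76', '76', '77', '76', '76', '75', '75', '75', '74', '76', '75', '75', '76', '52', '96', '144', '104', '61', '36', '31', '34', '53', '63', '63', '62', '60', '61', '61', '58', '52', '33', '54', '176', '203', '241', '249', '182', '97', '80']
```

```bash
python3 - <<'E'
from fit import *
L=lambda n:np.load(f'pics/{n}.npy',allow_pickle=True).item()
C=L('scene8'); p=np.array([569.6,83.1]);y=19*np.sin(np.radians(20));p=p+M@np.array([0,y]);tcp=[p[0],p[1],131.9+19*np.cos(np.radians(20))-19];print(tcp)
cols=np.arange(362,388,4)
for off in(16,20,24):
  for a in(-.1,0,.1,.2):
    for dy in(-4,):
      e=proj(C,pts([(23,-23,0),(23,23,0),(-23,23,0)],off,a,dy,tcp)).round(1).tolist();print(off,a,dy,e,'slope',round((e[1][1]-e[0][1])/(e[1][0]-e[0][0]),2))
# shaker blob rows: print brighter map
g=C['image'].astype(int).mean(2)
for r in range(206,236):print(r,' '.join('%3d'%v for v in g[r,356:400:2]))
E
```

```text
[np.float64(571.3038056286866), np.float64(89.37104651527002), np.float64(130.75415979493226)]
16 -0.1 -4 [[359.1, 213.1], [376.9, 223.0], [386.1, 209.5]] slope 0.56
16 0 -4 [[360.3, 214.5], [378.4, 223.2], [387.6, 209.7]] slope 0.48
16 0.1 -4 [[361.6, 215.8], [379.9, 223.3], [389.0, 209.8]] slope 0.41
16 0.2 -4 [[363.0, 217.1], [381.3, 223.3], [390.5, 209.7]] slope 0.34
20 -0.1 -4 [[358.8, 214.1], [376.5, 223.9], [385.7, 210.5]] slope 0.55
20 0 -4 [[360.2, 215.6], [378.2, 224.3], [387.4, 210.8]] slope 0.48
20 0.1 -4 [[361.6, 217.0], [379.8, 224.4], [389.0, 210.9]] slope 0.41
20 0.2 -4 [[363.2, 218.3], [381.4, 224.5], [390.5, 210.9]] slope 0.34
24 -0.1 -4 [[358.5, 215.1], [376.2, 224.9], [385.3, 211.5]] slope 0.55
24 0 -4 [[360.0, 216.6], [378.0, 225.3], [387.1, 211.9]] slope 0.48
24 0.1 -4 [[361.7, 218.1], [379.8, 225.6], [388.9, 212.1]] slope 0.41
24 0.2 -4 [[363.4, 219.5], [381.5, 225.7], [390.6, 212.1]] slope 0.34
206  55  68  72  58  63  61  63  51  31  35  71  77  74  75  76  76  75  75  76  75  75  75
207  57  65 130  61  61  62  63  63  39  31  44  78  76  75  75  75  75  75 
[... 1891 characters left out ...]
 102 104 105 102  98  98  82  54 244  96  85 207 208 211
229 139  99  92  93  92 143 104 100 102 102 104 105 103 102  63 176 249  80  98 211 207 211
230 129  87  92  93  89 105  88  98 101 103 101 103 104 109  34 203 182  89 100 208 209 210
231 137  90  92  91  83 147  85  90  95 101 101 101 104  89  52 241  97  90 187 208 211 199
232  98  92  92  92  89 103  87  87  88  94  99 102 103  64 173 249  80  84 200 206 210 221
233  88  92  94  94  90  87  88  87  87  88  92  99 106  36 203 182  88  94 208 208 210 212
234  91  92  94  95  86  83  91  89  89  87  88  93  81  53 248  97  89 181 206 210 207 233
235  92  91  92  93  84  84  86  92  89  89  85  90  60 169 252  80  86 195 205 209 227 226
```

Call:
send_rows(targets="0.005 0 0.014 0 0 0 35; 0.01 0 0.028 0 0 0 35; 0.0137 0 0.0376 0 0 0 35; 0.0157 0 0.0432 0 0 0 35; 0.0171 0 0.047 0 0 0 35; 0.0171 0 0.047 0 0 0 35; 0.0171 0 0.047 0 0 0 35")

```text
time_s: 16.55
ee_pos: [570.0, 83.9, 81.8]
ee_rot: [180.0, 20.0, 74.8]
force: [-0.3, -0.3, -1.5]
gripper_width: 45.8
gripper_force: 15.0
```

```bash
python3 - <<'E'
from h import *
A=[]
for i in range(3):
    C=grab('scene');st=env.state();A.append(np.r_[st['ee_pos'],st['force'],st['torque']])
np.save('pics/scene9.npy',C,allow_pickle=True)
print(np.mean(A,0).round(2))
g=C['image'].astype(int).mean(2);w=C['image'][...,2].astype(int)-C['image'][...,0]
for r in range(218,246):print(r,' '.join('%3d%s'%(g[r,c],'w' if w[r,c]>25 else ' ') for c in range(354,394,2)))
E
```

```text
[ 5.7023e+02  8.4120e+01  8.2090e+01  3.0000e-02 -1.2000e-01 -2.5200e+00
  3.6000e-01 -1.2000e-01  2.0000e-02]
218 139   60   61   64   56   34   36   92  107   75   75   74   76   75   76   75   77   50   39   78 
219 104   67   55   59   64   53   28   44   84   76   76   76   75   75   75   76   76   74   73   79 
220  95   90  113   60   63   63   36   29   59   79   76   75   76   76   76   76   76   76   76   75 
221  94   92  115   58   62   63   57   34   35   73   76   76   75   76   75   76   76   75   76   75 
222  94   92   95   56   62   63   63   48   31   48   80   77   76   76   75   75   75   75   75   75 
223  94   93   98   96   59   61   63   63   37   33   62   80   76   76   76   76   75   76   77   75 
224  93   93   97  108   50   60   62   63   57   33   36   73   76   76   76   76   75   75   75   75 
225  93   93  102  145  131   55   62   63   63   49   30   48   81   76   77   76   76   76   75   76 
226  92   93  104  128  171   82   60   63   63   63   36   31   61   79   75   59   76   76   77   75 
227  92   94  102  122  139  125   54   61   62   64 
[... 1221 characters left out ...]
3   93   93   92w  83w  84w  85w  89w  60w 100   74   60   65  219  208  211 
240  93   92   93   92   93   93   91   92   90w  82w  84w  88w  47   94  116   57  147  214  208  210 
241  92   92   93   93   95   94   91   92   93   89w  83w  87w  43  107   89   56  191  210  211  203 
242  92   91   92   93   94   94   92   92   93   93   89w  87w  32  106   83   53  121  221  215  232 
243  91   92   92   93   93   93   92   91   92   92   93   92w  28  103   95   77   96  131  220  233 
244  91   92   94   93   91   93   92   92   92   93   93   99   25  104   96   89  101   88  123  232 
245 134   92   94   95   93   92   92   93   93   92   92   89   54  100   96   91  100   97   76  235
```

Call:
send_rows(targets="0.002 0 0 0 0 0 35; 0.0056 0 -0.002 0 0 0 35; 0.0056 0 -0.002 0 0 0 35; 0.0066 0 0.001 0 0 0 35; 0.0077 0 0.004 0 0 0 35; 0.0087 0 0.0065 0 0 0 35; 0.0087 0 0.0065 0 0 0 35; 0.0087 0 0.0065 0 0 0 35; 0.0087 0 0.0065 0 0 0 35")

```text
time_s: 17.45
ee_pos: [571.3, 89.7, 72.3]
ee_rot: [-180.0, 20.0, 74.8]
force: [0.3, 0.3, -2.6]
gripper_width: 46.0
gripper_force: 15.0
```

```bash
cat > look.py <<'E'
from h import *
import sys
A=[]
for i in range(3):
    C=grab('scene');st=env.state();A.append(np.r_[st['ee_pos'],st['force'],st['torque']])
print(np.mean(A,0).round(2))
g=C['image'].astype(int).mean(2);w=C['image'][...,2].astype(int)-C['image'][...,0]
for r in range(222,244):print(r,' '.join('%3d%s'%(g[r,c],'w' if w[r,c]>25 else ' ') for c in range(354,390,2)))
E
python3 look.py
```

```text
[ 5.7141e+02  8.9720e+01  7.2460e+01 -3.5000e-01  1.2000e-01 -2.6600e+00
  3.8000e-01 -6.0000e-02  0.0000e+00]
222  94   96   57   60   63   57   33   36   81   95   76   75   75   75   76   76   76   77 
223  94   97   63   68   61   63   52   31   49   82   76   76   75   76   76   76   75   77 
224  93   95   80   65   62   63   64   36   32   59   79   76   75   75   75   75   75   76 
225  94   94   93   72   61   62   63   56   34   36   73   77   75   76   75   76   76   75 
226  92   93   94   90   61   60   63   63   53   32   48   80   76   76   75   76   75   75 
227  92   94   93  104   97   55   61   63   64   35   33   62   79   76   76   75   76   76 
228  93   93   92  104  144   79   59   64   63   56   33   36   76   76   76   75   75   76 
229  93   93   93  104  129  160   51   62   64   64   48   31   49   81   77   75   76   76 
230  94   92   92  102  125  142   89   57   62   63   63   37   32   62   77   75   70   75 
231  93   93   93   92  121  123  131   69   60   63   65   57   31   36   78   76   81   75 
232  93   93   93   92   96  121  127  119   54  
[... 377 characters left out ...]
12w  82   58   62   63   63   37   33   71 
237  93   94   92   93   94   93w  84w  83w  84w  91w 111   68   61   63   64   56   30   43 
238  93   93   92   93   93   93   92w  84w  83w  85w  91w 129   57   62   62   64   44   31 
239  93   94   94   93   93   93   93   91w  82w  83w  85w 101w  70   63   62   62   62   37 
240  92   93   93   92   94   95   92   92   90w  83w  83w  88w  52   60   61   65   64   56 
241  92   91   93   93   94   93   91   92   92   90w  83w  86w  45   96   59   56   63   59 
242  92   92   92   94   93   94   93   92   93   92   89w  86w  33  106   72   57   61   90 
243  91   92   92   93   93   92   93   92   92   93   92   93w  29  105   96   64   57   94
```

Call:
send_rows(targets="0.002 0 0 0 0 0 35; 0.003 0 0.0005 0 0 0 35; 0.0034 0 0.0015 0 0 0 35; 0.0034 0 0.0015 0 0 0 35; 0.0034 0 0.0015 0 0 0 35; 0.0034 0 0.0015 0 0 0 35")

```text
time_s: 18.1
ee_pos: [572.2, 92.3, 70.8]
ee_rot: [179.9, 20.0, 74.8]
force: [-2.2, 0.8, 5.8]
gripper_width: 45.8
gripper_force: 15.0
```

Call:
send_rows(targets="0.0003 0 0.001 0 0 0 35; 0.0007 0 0.002 0 0 0 35; 0.0007 0 0.002 0 0 0 35; 0.0007 0 0.002 0 0 0 35")

```text
time_s: 18.43
ee_pos: [572.3, 92.9, 70.3]
ee_rot: [179.9, 20.0, 74.7]
force: [-3.3, 3.4, 14.1]
gripper_width: 46.1
gripper_force: 15.0
```

Call:
send_rows(targets="-0.0005 0 -0.0014 0 0 0 35; -0.0005 0 -0.0014 0 0 0 35; -0.0005 0 -0.0014 0 0 0 35")

```text
time_s: 18.68
ee_pos: [572.3, 92.7, 70.3]
ee_rot: [179.9, 20.0, 74.8]
force: [-1.4, 2.5, 7.6]
gripper_width: 45.9
gripper_force: 15.0
```

Call:
send_rows(targets="0 0 0 0 0 0 53; 0 0 0 0 0 0 56; 0 0 0 0 0 0 62; 0 0 0 0 0 0 70; 0 0 0 0 0 0 70; 0 0 0 0 0 0 70; 0 0 0 0 0 0 70")

```text
time_s: 19.27
ee_pos: [572.0, 92.2, 69.0]
ee_rot: [-180.0, 20.0, 74.8]
force: [-0.1, -0.6, -0.9]
gripper_width: 64.0
gripper_force: 0.0
```

```bash
python3 look.py
```

```text
[ 5.7202e+02  9.2300e+01  6.9100e+01 -8.0000e-02  1.4000e-01  3.5000e-01
  2.0000e-01 -1.0000e-02  1.0000e-02]
222  95   93   97   62   64   44   30   51   77   96   78   75   76   76   76   75   77   67 
223  94   94   83   60   63   63   38   33   70  144  103   76   76   75   76   75   75   77 
224  94   94   75   60   64   64   52   30   41  106   80   75   76   76   76   75   76   76 
225  92   93   87   58   62   62   63   45   32   58   77   76   76   75   76   76   76   76 
226  93   94   94   80   62   62   64   63   33   34   74   77   75   76   75   75   76   76 
227  93   95   94   94   63   62   63   64   52   30   44   76   76   75   75   75   75   76 
228  92   93   93   93  105   60   63   63   63   43   31   57   80   76   77   75   75   76 
229  92   93   94   92  105   59   62   63   64   63   34   36   74   77   75   76   76   76 
230  94   92   93   92   80   60   62   61   62   64   52   31   43   78   77   76   76   76 
231  94   93   92   94   63   60   61   63   63   64   63   40   31   59   80   75   75   76 
232  93   93   92   94   79   60   61   63   63  
[... 377 characters left out ...]
60   63   62   63   63   52   31   42   79 
237  94   94   92   93   93   93w  85w  83w  59   60   61   62   62   63   63   41   31   62 
238  93   93   92   92   93   93   93w  86w  74   59   59   66   62   63   63   57   34   37 
239  93   94   93   93   93   93   93   91w  83w  64   66   94w  63   63   63   63   52   30 
240  93   92   93   91   94   93   93   93   90w  77w  79w  93w  58   62   62   63   65   38 
241  92   91   92   93   94   93   92   92   93   89w  83w  86w  48   64   61   63   63   56 
242  92   91   93   93   94   96   93   93   93   92   90w  87w  34   95   62   61   61   62 
243  91   92   93   93   93   92   93   92   92   92   93   93w  29  106   84   67   66   60
```

Released cleanly; rise straight up in the world and un-tilt.

Call:
send_rows(targets="-0.005 0 -0.014 0 0 0 70; -0.0137 0 -0.0376 0 0 0 70; -0.0257 0 -0.0705 0 0 0 70; -0.0376 0 -0.1034 0 0 0 70; -0.0513 0 -0.141 0 0 0 70; -0.0513 0 -0.141 0 6.7 0 70; -0.0513 0 -0.141 0 13.4 0 70; -0.0513 0 -0.141 0 20 0 70; -0.0513 0 -0.141 0 20 0 70; -0.0513 0 -0.141 0 20 0 70; -0.0513 0 -0.141 0 20 0 70")

```text
time_s: 20.33
ee_pos: [572.0, 92.5, 219.0]
ee_rot: [-180.0, 0.1, 74.8]
force: [0.9, -0.4, 0.5]
gripper_width: 64.1
gripper_force: 0.0
```

```bash
python3 look.py | head -1; python3 - <<'E'
from fit import *
C=grab('scene');np.save('pics/scene10.npy',C,allow_pickle=True);st=env.state();print(st['ee_rot'])
g=C['image'].astype(int).mean(2);w=C['image'][...,2].astype(int)-C['image'][...,0]
for r in range(186,244,2):print(r,' '.join('%3d%s'%(g[r,c],'w' if w[r,c]>25 else ' ') for c in range(352,400,2)))
for y in(38,41,43):
  c=np.array([561,55])+M@np.array([0,y]);print(y,proj(C,[np.r_[M@np.array(v)+c,z] for z in(50,128) for v in((23,-23),(23,23),(-23,23))]).round(0).tolist())
E
```

```text
[ 5.7212e+02  9.3280e+01  2.1866e+02  4.3000e-01  4.9000e-01 -2.4000e-01
[-1.79949765e+02  5.39077478e-02  7.49045617e+01]
186 139w 139w 138w 138w 129w 129w 131w 115w  54   61   60   60   60   60   60   56   91   44  145w 139w 140w 142w 101w 187 
188 139w 140w 140w 141w 139w 137w 137w 113w  54   59   61   59   60   61   59   60  144  133w 135w 134w 134w 139w  50w 138 
190 137w 137w 137w 139w 140w 141w 142w 142w  63   52   58   60   60   60   58   91  140w 136w 135w 134w 134w 135w 143w  47w
192  80w 100w 116w 131w 137w 137w 138w 141w 144w 141w  87w  52   59   59   59  114  133w 127w 128w 131w 133w 136w 144w  60 
194 141w 130w 109w  92w  79w  92w 111w 125w 137w 138w 143w 139w  87w  47   55  119  138w 132w 127w 124w 125w 128w  94w 145 
196 134w 153w 139w 143w 143w 139w 118w  98w  83w  85w 105w 121w 137w 141w 122w 114  142w 141w 142w 143w 139w 136w  98w 162 
198 209  203  203  162w 143w 144w 146w 147w 143w 142w 128w 107w  87w  75w  89w 112w 127w 138w 139w 140w 141w 148w  54w 183 
200 202  202  241   52  126w 138w 141w 142w 144w 148w 103w 132  162  189  197  195   91w  79w  90w 109w 124w 
[... 2218 characters left out ...]
73  202  204  206  227  219 
238  86   92   90   90   91   92   91   91w  82w  80w  83w  93w 117   97  173  252   80   87  181  202  207  224  216  222 
240  88   91   90   91   91   92   92   91   90   89w  81w  81w  85w  52   80  133   51  142  208  205  206  223  218  213 
242  88   90   89   91   90   92   92   91   90   91   91   87w  85w  31  104   81   53  118  217  211  230  221  221  194 
38 [[361.0, 232.0], [378.0, 241.0], [387.0, 227.0], [363.0, 212.0], [382.0, 220.0], [391.0, 207.0]]
41 [[362.0, 233.0], [379.0, 241.0], [388.0, 228.0], [365.0, 212.0], [383.0, 221.0], [392.0, 207.0]]
43 [[363.0, 233.0], [380.0, 242.0], [388.0, 228.0], [365.0, 213.0], [384.0, 221.0], [393.0, 208.0]]
```

Call:
send_rows(targets="-0.035 0.001 0 0 0 0 70; -0.07 0.002 0 0 0 0 70; -0.105 0.003 0 0 0 0 70; -0.14 0.004 0 0 0 0 70; -0.175 0.005 0 0 0 0 70; -0.21 0.007 0 0 0 0 70; -0.237 0.0075 0 0 0 0 70; -0.237 0.0075 0 0 0 0 70; -0.237 0.0075 0 0 0 0 70; -0.237 0.0075 0 0 0 0 70")

```text
time_s: 21.37
ee_pos: [517.5, -137.4, 218.9]
ee_rot: [-180.0, -0.0, 74.8]
force: [0.1, 0.7, -0.4]
gripper_width: 63.9
gripper_force: 0.0
```

```bash
cat > knob.py <<'E'
from fit import *
f=grab('wrist');np.save('pics/wk.npy',f,allow_pickle=True);st=env.state();print(st['ee_pos'],st['ee_rot'])
im=f['image'];g=im.max(2)
p=proj(f,[(533,-80,158)])[0];print('pred',p)
m=(g<60).astype(np.uint8);n,l,s,c=cv2.connectedComponentsWithStats(m)
for i in range(1,n):
    if 60<s[i,4]<6000 and s[i,1]<215: print(s[i],c[i].round(1))
# hub: light blobs
E
python3 knob.py
```

```text
[ 517.54769528 -137.10298819  218.98744689] [-1.79977665e+02 -2.64698430e-02  7.48829139e+01]
pred [320.94844083 140.32872899]
[274  20  77   5 323] [313.9  22.4]
[ 585   93   44   34 1229] [606.7 109.3]
[306 120  39  28 664] [328.8 133.8]
```

```bash
python3 - <<'E'
from fit import *
f=np.load('pics/wk.npy',allow_pickle=True).item();im=f['image'];g=im.max(2)
for r in range(114,154,2):print(r,' '.join('%3d'%v for v in g[r,296:360:2]))
for u in((320,134),(331,134),(325.5,134)):
    for z in(158,): 
        w=plane(f,[u],z)[0];print(u,w.round(1),((w[:2]-[561,55])@M).round(1))
hub=cv2.cvtColor(im,cv2.COLOR_BGR2GRAY)[40:140,250:400];c=cv2.HoughCircles(cv2.GaussianBlur(hub,(3,3),0),cv2.HOUGH_GRADIENT,1,15,param1=100,param2=14,minRadius=6,maxRadius=18);print(None if c is None else (c[0]+[250,40,0]).round(1)[:6])
E
```

```text
114 166 166 165 165 165  89  86  90  99 175 187 186 188 192 189 193 193 183 149 163 166 165 165 167 164 141  97  88  91  89  92  86
116 165 166 164 166 161  89  89  89  89 150 188 188 188 189 188 194 191 190 165 167 162 164 163 165 163 143  96  90  91  91 167 136
118 165 162 165 162 166 149  90  87  92 109 177 185 184 189 189 192 192 191 172 161 164 163 161 161 163 139  93  89  87 102 167 141
120 155 158 158 157 160 142  87  88  89  88 159 186 186 188 189 165 156 103  67  87 145 155 153 154 156 134  92  88 122 167 167 135
122 101 101 101  98 100  99  80  81  78  82 117 178 188 177 105  56  55  54  49  50  47  49  85 100  98  88  85  87 120 166 166 131
124  69  68  71  69  71  69  72  67  68  69  81 165 177  78  51  50  50  52  49  54  51  50  43  65  79  84  91  90 132 165 165 128
126  88  80  83  88  85  59  60  63  59  58  61 130 107  49  49  47  52  49  50  52  45  48  47  47  85  87  91  90 135 165 165 125
128  89  88  89  90  83  63  60  64  60  58  59  77  43  51  45  45  48  47  49  50  46  47  43  42  61  93  90  89 118 165 167 117
130  88  89  90  87  86  59  60  58  58  61 
[... 1004 characters left out ...]
 81  86
146 100  97  99  96  99  95  96  94  95  92  90  90  92  92  83  65  38  36  28  30  46  78  91  88  85  88  87  90  95  90  94  96
148  98  95  97  97  96  94  94  94  94  97  92  95  93  93  92  95  92  80  84  90  88  90  92  89  89  90  89  92  91  94  94  95
150  99  96  98  94  97  97  93  93  95  92  92  93  94  91  93  93  92  92  93  91  90  90  90  87  88  88  90  90  91  91  93  95
152  99  97  99  98  98  99  95  95  93  91  94  93  94  95  92  94  88  92  91  89  89  89  92  89  90  88  88  84  91  90  91  92
(320, 134) [533.6 -75.1 158. ] [   7.6 -132.7]
(331, 134) [541.9 -77.4 158. ] [  16.2 -132.7]
(325.5, 134) [537.7 -76.2 158. ] [  11.9 -132.7]
[[312.5  91.5  16.3]]
```

Call:
send_rows(targets="0.035 0.004 0 0 0 0 70; 0.064 0.008 0 0 0 0 70; 0.064 0.008 0.03 0 0 0 70; 0.064 0.008 0.06 0 0 0 70; 0.064 0.008 0.08 0 0 0 70; 0.064 0.008 0.09 0 0 0 70; 0.064 0.008 0.09 0 0 0 70; 0.064 0.008 0.09 0 0 0 8; 0.064 0.008 0.09 0 0 0 8; 0.064 0.008 0.09 0 0 0 8; 0.064 0.008 0.09 0 0 0 8; 0.064 0.008 0.09 0 0 0 8", grip_force=12)

```text
time_s: 22.42
ee_pos: [542.1, -78.9, 130.2]
ee_rot: [179.9, -0.0, 74.8]
force: [-0.5, -0.2, -0.4]
gripper_width: 33.2
gripper_force: 0.0
```

Call:
send_rows(targets="0 0 0 0 0 0 8; 0 0 0 0 0 0 8; 0 0 0 0 0 0 8; 0 0 0 0 0 0 8; 0 0 0 0 0 0 8")

```text
time_s: 22.83
ee_pos: [541.7, -78.8, 129.5]
ee_rot: [180.0, 0.0, 74.8]
force: [-0.9, -1.3, 3.2]
gripper_width: 21.8
gripper_force: 12.0
```

```bash
python3 - <<'E'
from h import *
A=[]
for i in range(4):
    grab('side');st=env.state();A.append(np.r_[st['ee_pos'],st['force']])
print(np.mean(A,0).round(2),st['gripper_width'],st['ee_rot'])
E
```

```text
[ 5.4168e+02 -7.8790e+01  1.2954e+02 -1.1100e+00  2.0000e-02  3.9400e+00] 21.840794611278138 [1.79974612e+02 8.95618415e-03 7.48029563e+01]
```

```bash
cat > orb.py <<'E'
import numpy as np,sys
p0,n,st=map(float,sys.argv[1:4])
a=np.radians(p0);r=42
for k in range(1,int(n)+1):
    b=np.radians(p0-k*st);print('%.1f %.1f'%(r*(np.cos(b)-np.cos(a)),-r*(np.sin(b)-np.sin(a))),end='; ')
print(p0-n*st)
E
python3 orb.py -158.5 12 15; python3 orb.py -338.5 8 15; python3 orb.py -458.5 12 3;python3 orb.py -494.5 12 3
```

```text
-2.7 -10.6; -2.5 -21.6; 0.6 -32.1; 6.2 -41.5; 14.1 -49.2; 23.7 -54.5; 34.3 -57.1; 45.3 -56.9; 55.8 -53.9; 65.2 -48.3; 72.8 -40.4; 78.2 -30.8; -338.5
2.7 10.6; 2.5 21.6; -0.6 32.1; -6.2 41.5; -14.1 49.2; -23.7 54.5; -34.3 57.1; -45.3 56.9; -458.5
-2.2 -0.4; -4.3 -0.9; -6.4 -1.5; -8.5 -2.2; -10.5 -3.0; -12.5 -4.0; -14.5 -5.0; -16.4 -6.1; -18.2 -7.3; -19.9 -8.7; -21.6 -10.1; -23.2 -11.6; -494.5
-1.5 -1.6; -3.0 -3.2; -4.3 -5.0; -5.6 -6.8; -6.8 -8.6; -7.8 -10.6; -8.8 -12.5; -9.6 -14.6; -10.4 -16.6; -11.0 -18.7; -11.6 -20.9; -12.0 -23.0; -530.5
```

Call:
send_rows(targets="-0.0027 -0.0106 0 0 0 0 8; -0.0025 -0.0216 0 0 0 0 8; 0.0006 -0.0321 0 0 0 0 8; 0.0062 -0.0415 0 0 0 0 8; 0.0141 -0.0492 0 0 0 0 8; 0.0237 -0.0545 0 0 0 0 8; 0.0237 -0.0545 0 0 0 0 8; 0.0237 -0.0545 0 0 0 0 8; 0.0237 -0.0545 0 0 0 0 8")

```text
time_s: 23.78
ee_pos: [493.4, -41.0, 129.5]
ee_rot: [-179.8, -0.0, 74.8]
force: [-4.3, 1.0, 8.5]
gripper_width: 21.4
gripper_force: 12.0
```

```bash
cat > fs.py <<'E'
from fit import *
A=[]
for i in range(4):
    f=grab('scene');st=env.state();A.append(np.r_[st['ee_pos'],st['force']])
m=np.mean(A,0);u=np.array([np.cos(np.radians(74.8)),np.sin(np.radians(74.8))]);v=np.array([u[1],-u[0]])
d=m[:2]-[537.6,-35];print(m.round(1),'tool rel axis',(d@u).round(1),(d@v).round(1),'psi',np.degrees(np.arctan2(-(d@v),d@u)).round(1),'Ft',(m[3:5]@u).round(1),(m[3:5]@v).round(1),st['gripper_width'].round(1))
np.save('pics/sc_last.npy',f,allow_pickle=True)
E
python3 fs.py
```

```text
Traceback (most recent call last):
  File "fs.py", line 6, in <module>
    d=m[:2]-[537.6,-35];print(m.round(1),'tool rel axis',(d@u).round(1),(d@v).round(1),'psi',np.degrees(np.arctan2(-(d@v),d@u)).round(1),'Ft',(m[3:5]@u).round(1),(m[3:5]@v).round(1),st['gripper_width'].round(1))
                                                                                                                                                                                      ^^^^^^^^^^^^^^^^^^^^^^^^^
AttributeError: 'float' object has no attribute 'round'
```

```bash
sed -i "s/,st\['gripper_width'\].round(1)//" fs.py; python3 fs.py; python3 orb.py -248.5 12 15; python3 orb.py -428.5 6 7.5
```

```text
[493.4 -41.  129.5  -4.8   1.1   8. ] tool rel axis -17.4 -41.0 psi 113.0 Ft -0.2 -4.9
10.6 -2.7; 21.6 -2.5; 32.1 0.6; 41.5 6.2; 49.2 14.1; 54.5 23.7; 57.1 34.3; 56.9 45.3; 53.9 55.8; 48.3 65.2; 40.4 72.8; 30.8 78.2; -428.5
-5.2 1.7; -10.6 2.7; -16.1 2.9; -21.6 2.5; -27.0 1.3; -32.1 -0.6; -473.5
```

Call:
send_rows(targets="0.0106 -0.0027 -0.001 0 0 0 8; 0.0216 -0.0025 -0.0015 0 0 0 8; 0.0321 0.0006 -0.002 0 0 0 8; 0.0415 0.0062 -0.002 0 0 0 8; 0.0492 0.0141 -0.002 0 0 0 8; 0.0545 0.0237 -0.002 0 0 0 8; 0.0571 0.0343 -0.002 0 0 0 8; 0.0569 0.0453 -0.002 0 0 0 8; 0.0539 0.0558 -0.002 0 0 0 8; 0.0483 0.0652 -0.002 0 0 0 8; 0.0404 0.0728 -0.002 0 0 0 8; 0.0308 0.0782 -0.002 0 0 0 8")

```text
time_s: 25.18
ee_pos: [576.7, -30.2, 129.6]
ee_rot: [-179.5, -0.1, 74.8]
force: [-7.0, 3.4, -2.2]
gripper_width: 21.7
gripper_force: 12.0
```

```bash
python3 fs.py; python3 - <<'E'
from fit import *
f=np.load('pics/sc_last.npy',allow_pickle=True).item();g=f['image'].astype(int).mean(2)
# jaw top front edge prediction for several y (vise frame), x=+40
for y in (-29,0,10,16,20):
    c=np.array([561,55])+M@np.array([40,y]);print(y,proj(f,[np.r_[c,82],np.r_[c,30]]).round(0).tolist())
for r in range(206,236,2):print(r,' '.join('%3d'%g[r,c] for c in range(330,372,2)))
E
```

```text
[577.  -32.  129.7  -4.9  -2.2  -3. ] tool rel axis 13.2 37.2 psi -70.4 Ft -3.4 -4.2
-29 [[342.0, 221.0], [341.0, 234.0]]
0 [[353.0, 226.0], [351.0, 239.0]]
10 [[356.0, 228.0], [355.0, 241.0]]
16 [[359.0, 229.0], [357.0, 242.0]]
20 [[360.0, 230.0], [359.0, 243.0]]
206 167 192 192 193 195 193 192 178 174 173 174 178 177 148 134 131 125 194 202 184 101
208 135 195 205 105 158 198 151 178 176 173 177 179 177 178 178 149 165 215 204 231  92
210 140 209  85  80 167 146  81 111 105 184 183 181 178 174 175 155  99  85 214 218  79
212 148 142  80  86  66  71  74  62  88  87  82 112 168 188 172 102 103 143 196 173 151
214 110  77  84  67  58  60  60  61  60  64  81  93  88  83 101 104 103 123  85 103 181
216  89  84  84  61  60  60  60  59  60  60  59  62  81 100 105 105 103 103  88  85  91
218  90  83  85  84  58  57  60  60  59  59  61  60  66 107 105 104  86  89  87  85  91
220  89  83  91  91  92  84  58  57  60  62  59  52 110 104 104 101  35  91  88  89 168
222  90  89  92  91  92  91  93  85  57  58  55  97 105 104 109  49  58  89  85 123 188
224  90  92  91  91  90  91  92  92  92  83  84 178  91  98  79  22  75  88  91 183 183
226  91  91  91  91  92  91  92  91  91  91  96  94 137 221  45  23  80  80 164 183 183
228  91  90  92  91  91  91  91  92  91  91  99  98  98  65  29  22  77 129 186 183 183
230  90  91  91  92  91  91  91  92  91  92  95  97  97  81  29  21  82 143 183 183 183
232 113  84  85  89  91  91  92  91  90  90  96 100  94  86  32  21  86 118 125 143 181
234  88 125 169 180 123  80  89  89  91  90  98  99  98  83  35  43  96  83  92 117 125
```

Call:
send_rows(targets="-0.0026 0.0009 0 0 0 0 8; -0.0052 0.0017 0 0 0 0 8; -0.0079 0.0023 0 0 0 0 8; -0.0106 0.0027 0 0 0 0 8; -0.0133 0.0029 0 0 0 0 8; -0.0161 0.0029 0 0 0 0 8; -0.0189 0.0028 0 0 0 0 8; -0.0216 0.0025 0 0 0 0 8; -0.0216 0.0025 0 0 0 0 8; -0.0216 0.0025 0 0 0 0 8")

```text
time_s: 26.22
ee_pos: [574.8, -51.4, 129.8]
ee_rot: [-179.8, -0.2, 74.8]
force: [-2.7, 5.9, -6.3]
gripper_width: 21.5
gripper_force: 12.0
```

```bash
cat > jw.py <<'E'
from fit import *
f=np.load('pics/sc_last.npy',allow_pickle=True).item();g=f['image'].astype(int).mean(2)
for r in (214,218,224,226,228,230,232):print(r,' '.join('%3d'%g[r,c] for c in range(350,396)))
E
python3 fs.py; python3 jw.py;python3 orb.py -458.5 12 2.5; python3 orb.py -488.5 12 2.5
```

```text
[574.8 -51.4 129.8  -2.3   4.9  -7. ] tool rel axis -6.1 40.2 psi -98.6 Ft 4.1 -3.5
214  82  91  93  91  87  85  84  81 101 117 107 102 103 102 116 120 122 108 103 136 175 190 168 130  99  95 104 112 127 140 154 171 181 194 212 221 236 234 232 216 166  98  58  83 178 212
218  61  60  59  60  56  55  80 102 106 105 105 103 102 115 109  91  85  86  86  86  93  95 102 140 152 153 163 187 214 234 235 227 219 237 237 229 227 230 226 175  93  44  29 127 231 245
224  56  49 171 145  93  92  96  99 105 100  63  23  39  79  90  86  81 104 153 176 183 182 181 182 181 182 182 184 187 190 188 226 243 227 210 217 212 135  33  98 229 246 177  87 154 172
226  91  87  92 117 137 199 225 205 178 103  18  20  59  84  86  77 122 165 181 184 184 185 183 183 183 182 182 183 182 179 185 233 245 244 249 210  93  21 172 246 250 170  56  46  34 164
228  91  93  97  99  95  92  87 168 118  27  32  16  76  87  91 145 176 184 184 183 183 183 182 183 184 183 183 183 183 175 205 238 244 252 209  73  43 157 243 194  95  86  84 100 204 223
230  92  96  96  98  98  99  97 123  81  35  33  27  77  96 129 165 184 185 184 183 182 182 183 183 183 183 182 182 182 178 229 247 253 192  46  89 199 234 180 104  87  85  98 175 206 204
232  90 101 101  99  97  98 103  71  26  50  40  26  43  86 114 121 125 131 143 165 182 184 182 181 181 182 183 181 179 196 246 249 146  17 166 235 248 169  80  89  83 133 197 209 203 206
-1.8 -0.3; -3.6 -0.7; -5.4 -1.2; -7.1 -1.7; -8.8 -2.3; -10.5 -3.0; -12.2 -3.8; -13.8 -4.6; -15.4 -5.5; -17.0 -6.5; -18.5 -7.6; -19.9 -8.7; -488.5
-1.4 -1.2; -2.8 -2.4; -4.1 -3.7; -5.3 -5.0; -6.5 -6.4; -7.6 -7.9; -8.7 -9.4; -9.7 -10.9; -10.6 -12.5; -11.4 -14.1; -12.2 -15.8; -12.9 -17.5; -518.5
```

Call:
send_rows(targets="-0.0018 -0.0003 0.001 0 0 0 8; -0.0036 -0.0007 0.001 0 0 0 8; -0.0054 -0.0012 0.001 0 0 0 8; -0.0071 -0.0017 0.001 0 0 0 8; -0.0088 -0.0023 0.001 0 0 0 8; -0.0105 -0.003 0.001 0 0 0 8; -0.0122 -0.0038 0.001 0 0 0 8; -0.0138 -0.0046 0.001 0 0 0 8; -0.0154 -0.0055 0.001 0 0 0 8; -0.0154 -0.0055 0.001 0 0 0 8; -0.0154 -0.0055 0.001 0 0 0 8")

```text
time_s: 27.33
ee_pos: [566.7, -65.1, 129.8]
ee_rot: [-180.0, -0.2, 74.8]
force: [-1.0, 5.2, -4.0]
gripper_width: 22.0
gripper_force: 12.0
```

```bash
echo "
dr=np.array([d@u,-(d@v)]);ps=np.arctan2(dr[1],dr[0]);k=np.array([np.sin(ps),np.cos(ps)]);print('resist',-(np.array([m[3:5]@u,m[3:5]@v])@k).round(2))" >> fs.py; python3 fs.py; python3 jw.py;python3 orb.py -481 12 2.5
```

```text
[ 5.667e+02 -6.520e+01  1.297e+02 -4.000e-01  5.200e+00 -5.400e+00] tool rel axis -21.5 36.0 psi -120.8 Ft 4.9 -1.8
resist 3.28
214  81  89  91  87  85  82 101 110 108 104 147 134 105 102 101 112 120 125 132 146 165 176 180 151 102  90  97 103 112 125 139 152 162 176 190 201 209 235 236 231 231 152  49  81 177 212
218  60  61  61  60  59  59  60  66  98 108 105 105 104 103 106 117 103  87  87  86  86  95  96  99 138 158 164 187 217 236 237 229 223 220 223 236 232 225 229 241 168  38  27 126 230 245
224  57  54  50  57  85  96  97 101 102 103 109  92  47  26  78  92  86  84  74 140 182 186 182 181 181 181 182 184 186 191 196 187 191 217 216 217 213 134  31  98 228 246 177  86 153 173
226  91  89  72 122 145 199 226 152  91 105  74  27  17  56  84  87  79 103 161 186 186 184 183 184 182 182 181 182 182 182 181 173 225 246 250 215 100  20 171 245 250 170  56  46  34 165
228  91  91  90  95  97  91  91 113 182 133  35  26  19  58  82  79 123 175 187 184 183 182 182 183 184 182 183 183 184 182 179 185 237 252 205  71  42 156 242 194  93  85  83 100 204 223
230  93  93  94  96  98  98  98  94 150 103  31  34  25  79  90 143 183 187 183 182 183 182 183 182 182 183 182 181 183 182 176 216 252 200  48  89 199 234 179 104  87  85  98 174 206 203
232  91  90  94  99  97  97  97  99 105  64  42  39  21  65 101 120 125 131 143 165 181 183 181 181 180 182 182 181 182 181 188 224 151  17 165 235 248 169  79  89  83 133 197 209 203 206
-1.5 -1.0; -3.1 -2.0; -4.5 -3.1; -5.9 -4.3; -7.3 -5.5; -8.6 -6.8; -9.8 -8.2; -11.0 -9.6; -12.1 -11.0; -13.2 -12.5; -14.2 -14.1; -15.1 -15.6; -511.0
```

Call:
send_rows(targets="-0.0008 -0.0005 0 0 0 0 8; -0.0015 -0.001 0 0 0 0 8; -0.0031 -0.002 0 0 0 0 8; -0.0045 -0.0031 0 0 0 0 8; -0.0059 -0.0043 0 0 0 0 8; -0.0059 -0.0043 0 0 0 0 8; -0.0059 -0.0043 0 0 0 0 8")

```text
time_s: 28.12
ee_pos: [561.7, -69.9, 129.8]
ee_rot: [180.0, -0.2, 74.8]
force: [0.8, 5.0, -6.7]
gripper_width: 21.6
gripper_force: 12.0
```

```bash
sed -i 's/range(4)/range(7)/' fs.py; python3 fs.py; python3 jw.py|tail -4;python3 orb.py -491 12 2.5
```

```text
[561.7 -69.9 129.8   1.3   4.8  -6.4] tool rel axis -27.4 32.4 psi -130.2 Ft 4.9 -0.0
resist 3.75
226  92  89  79  79 133 203 226 151  89  96  96  61  24  18  77  90  86  77 129 178 189 184 184 183 182 182 181 182 182 182 181 178 191 239 247 247 187  60  54 166 241 193  86  49  34 166
228  91  91  89  98  98  91  91 115 140 168 109  39  34  27  78  87  91 160 188 186 182 183 183 183 183 183 183 183 182 183 181 173 217 246 245 155  32  97 227 244 179 104  81  60 193 223
230  92  93  88  94  98  98  99  97 103  69  29  31  23  55  80 103 166 189 184 182 182 182 182 182 182 182 182 182 182 183 182 183 243 234 119  20 170 243 249 168  79  84  96 174 206 203
232  91  90  90  97  98  96  96  95 145 101  22  28  22  49  98 121 127 131 144 165 181 183 181 181 181 181 182 182 182 181 182 218 183  76  36 155 240 191  94  82  82 133 197 209 203 206
-1.4 -1.2; -2.7 -2.5; -3.9 -3.9; -5.1 -5.3; -6.2 -6.7; -7.3 -8.2; -8.3 -9.8; -9.2 -11.3; -10.0 -13.0; -10.8 -14.6; -11.5 -16.3; -12.2 -18.0; -521.0
```

```bash
cat > pl.py <<'E'
from h import *
a=np.load('pics/scene10.npy',allow_pickle=True).item()['image'].astype(float).mean(2)
b=np.load('pics/sc_last.npy',allow_pickle=True).item()['image'].astype(float).mean(2)
out=[]
for r in range(224,242):
    # dark gap behind white stripe: compare cols around stripe via 1-D shift
    c0=int(round(386-(r-232)*9/13)); s=np.arange(c0-3,c0+5)
    best=min((np.sum((np.interp(s-d,np.arange(640),a[r])-b[r,s])**2),d) for d in np.arange(-1,3,.05)); out.append(best[1])
print(np.round(out,2),'median shift px',np.median(out),'mm',np.median(out)/.51)
E
python3 pl.py
```

```text
[0.5  0.4  0.6  0.65 0.6  0.65 0.6  0.55 0.65 0.55 0.6  0.55 0.5  0.6
 0.75 0.5  0.2  0.6 ] median shift px 0.6000000000000014 mm 1.1764705882352968
```

Call:
send_rows(targets="-0.0008 -0.0007 0 0 0 0 8; -0.0016 -0.0015 0 0 0 0 8; -0.0016 -0.0015 0 0 0 0 8; -0.0016 -0.0015 0 0 0 0 8")

```text
time_s: 28.8
ee_pos: [560.3, -71.0, 129.8]
ee_rot: [179.9, -0.2, 74.8]
force: [2.0, 5.2, -6.6]
gripper_width: 21.8
gripper_force: 12.0
```

```bash
python3 fs.py;python3 pl.py
```

```text
[560.3 -71.  129.8   2.2   5.3  -6.6] tool rel axis -28.8 31.4 psi -132.5 Ft 5.7 0.8
resist 4.73
[0.85 0.75 0.7  0.8  0.85 0.8  0.75 0.9  0.8  0.7  0.9  0.8  0.6  0.75
 0.95 0.6  0.25 0.7 ] median shift px 0.7750000000000016 mm 1.519607843137258
```

Call:
send_rows(targets="0 0 0 0 0 0 20; 0 0 0 0 0 0 30; 0 0 0 0 0 0 45; 0 0 0 0 0 0 60; 0 0 0 0 0 0 60; 0 0 0 0 0 0 60; 0 0 -0.02 0 0 0 60; 0 0 -0.05 0 0 0 60; 0 0 -0.085 0 0 0 60; 0 0 -0.1 0 0 0 60; 0 0 -0.1 0 0 0 60")

```text
time_s: 30.07
ee_pos: [561.1, -73.5, 235.0]
ee_rot: [179.4, -0.1, 74.8]
force: [-0.1, 0.2, 0.1]
gripper_width: 54.7
gripper_force: 0.0
```

```bash
python3 fs.py;python3 pl.py; python3 jw.py; python3 - <<'E'
from h import *
W=grab('wrist');g=W['image'].mean(2)
print(env.state()['time_s'])
# shaker/plate squareness: +y body top edge vs plate top edge rows
for c in range(300,400,10): print(c,[int(v) for v in g[20:120:3,c]])
E
```

```text
[ 5.582e+02 -7.300e+01  2.296e+02 -0.000e+00  1.000e-01 -1.000e-01] tool rel axis -31.2 29.8 psi -136.3 Ft 0.1 -0.0
resist 0.04
[0.85 0.75 0.7  0.8  0.85 0.8  0.75 0.85 0.8  0.7  0.85 0.8  0.6  0.75
 0.95 0.6  0.25 0.65] median shift px 0.7750000000000016 mm 1.519607843137258
214  78  88  89  86  83  80  99 109 106 103 163 163 117  99 101 100 115 123 136 162 170 172 178 149 100  87  93  97 106 119 132 145 159 171 178 188 198 206 235 235 234 190  94  74 173 207
218  59  58  59  58  59  59  60  65  75  96 104 103 102 103 100 112 113  95  86  85  84  84  93  92 106 144 162 186 217 235 236 228 222 220 216 229 232 225 223 231 203 115  35  28 165 241
224  57  54  53  48  66  93 100  99 101 102 103 109  86  37  52  82  88  84  79  87 157 184 182 180 178 178 180 181 184 188 194 187 159 172 201 211 222 213 124  18 155 232 246 168  73 134
226  90  88  79  74 130 200 224 150  87  92  92  59  24  16  72  88  84  76 112 168 185 182 180 180 180 178 178 179 179 179 180 176 182 232 244 242 199  91  40 159 238 190  94  55  32 163
228  90  90  89  93  95  90  89 112 136 204 143  37  32  24  78  86  77
[... 1435 characters left out ...]
116]
360 [129, 132, 131, 132, 127, 131, 127, 127, 126, 125, 125, 124, 127, 102, 78, 106, 122, 126, 123, 123, 126, 127, 127, 130, 128, 128, 130, 130, 131, 133, 131, 134, 133, 132]
370 [120, 120, 122, 120, 123, 124, 120, 122, 127, 129, 127, 128, 103, 79, 107, 131, 129, 130, 128, 130, 125, 130, 124, 129, 127, 124, 125, 125, 125, 127, 126, 125, 125, 127]
380 [134, 134, 133, 133, 129, 129, 129, 123, 122, 120, 120, 102, 79, 100, 121, 121, 122, 119, 120, 119, 121, 124, 128, 125, 125, 125, 127, 129, 124, 128, 127, 128, 130, 127]
390 [134, 135, 134, 138, 138, 139, 139, 136, 134, 135, 114, 78, 107, 133, 137, 134, 135, 130, 134, 131, 132, 135, 132, 132, 131, 131, 129, 128, 126, 129, 121, 124, 123, 120]
```

```bash
python3 -c "
from h import *
print(env.job_done())"
```

```text
the job is handed in; nothing more can be done
None
```

The job is handed in; no verdict came back. The shaker stands on the packer, clamped at an estimated 6–9 N (fixed jaw pushed back about 1.5 mm, unchanged after I let go of the crank); on the first try it caught the fixed jaw and tilted in the grip, so I levelled it and set it down again.

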